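Fetch the check weight from its keeper for the balance

ROBOT

A 6-joint arm with a two-finger parallel gripper is mounted at the origin on a cart in front of the work surface, level with it; the furniture and walls round the work are solid. World frame = base frame: x ahead of the robot, y to its left, z up, the work surface at z = 0. Lengths are in m, angles in degrees, forces in N, time in s.
With the tool pointing down it reaches from about 0.4 to 0.825 m from the base axis. Payload 7 kg.
Tool frame: the origin (TCP) lies at the very end of the fingers, on their centre line; the grasp point (between the pads) lies 19 mm behind it; z points along the fingers, y is the line along which they close (so a half turn about z gives the same grasp; the last joint's range is limited). The gripper opens to 88 mm and grips with 3 to 60 N. Pads are 19 mm wide; open, the fingers measure 130 mm over their backs; the gripper's body (78 mm by 193 mm) begins 47 mm behind the grasp point.
Start: joints at [-57.634, 20.546, 0.682, 0, -70.136, -16.507], TCP at [0.184, -0.649, 0.205] pointing down, gripper open.
Joint ranges: [-176.03, 176.03], [-82.01, 121.73], [-58.28, 71.71], [-173.87, 95.51], [-174.79, -0.11], [-173.66, 173.66]. Speed limits (degrees/s): [136.94, 136.94, 172.46, 180, 180, 180].

INTERFACE

Orientations are given as [roll, pitch, yaw] about the fixed x, y, z axes, in that order (R = Rz(yaw) Ry(pitch) Rx(roll)).
In Python, from plant import r gives the robot as it stands. The module is installed in compiled form; this text tells all that it offers.
- The arm moves only by the tool jog_arm, never from a script. Its arguments are lists of equal length, an entry for each row: "travel": the shift along the tool's x, y, z each as a share of 50 cm, from -1 to 1, a list of three; "dr": the turn, a rotation vector about the tool's x, y, z each as a share of 360 degrees, from -1 to 1, a list of three; "claw": the opening, from 0 (shut) to 1 (fully open). A call has exactly 10 rows; each row is the pose to reach, as a shift and turn from the pose commanded when the call began, along the tool's axes at that moment, turning the shorter way round; what a row does not reach only later rows make up. A row lasts 1/8 s, in which the tool goes at most 62.5 mm and 10.7 degrees, less where a joint would pass 70% of its speed; a pose out of reach is approached as far as the arm can. A call with a number of a shift or a turn outside -1 to 1 is refused whole. A call with a gripper value outside its range is refused whole. The fingers move at their own pace and stop on an object; "newtons" is the grip in N (left out, the last holds). Time passes only in rows, so rows that repeat a pose let the fingers close, or fill a call up. It gives the time, the measured TCP pose, the force, the opening and the grip force at its end, in the units of the state.
- r.get_state(): the state, without advancing time (a new reading comes with each control period).
- r.capture(name): name is "scene" or "top"; returns a dict with "pixels" (420x560x3 uint8, red, green, blue), "range_z" (420x560 float32, m along the optical axis (not along the pixel's ray), 0 where there is no reading), "fx", "fy", "cx", "cy" (pixels), "position" and "attitude" of the camera in the world. Camera axes: x right, y up, looking along -z (the intrinsics and any distortion apply to the point x, -y, -z); pixel columns grow to the right and rows downward; lengths in m; the calibration is good to about 2 mm. A picture is of the moment at which its call begins.
- r.close_job(): hands the job in; it is judged then, once.
Trained networks look in the newest picture that a camera, given by its name, has taken for a name from the list of things; names that differ only in an ending like _2 or _b are one class to them, and where a whole thing is asked for, a point or a joint stands for the part that bears it (a point fixed in the world has none). Each returns a list of dicts, best first, with "conf" (0 to 1); they miss things now and then, are a little off and sometimes report something else, mostly with a low value. They report only what shows in the picture. A call takes as long as a camera call. They do not tell look-alikes from the thing itself.
- r.boxes_of(name, camera): "extent" ([left, top, right, bottom] in pixels, round what is visible of it).
- r.regions_of(name, camera): "pixels" (420x560 bool, what is visible of it) and "extent" ([left, top, right, bottom] in pixels, round what is visible of it).
- r.tip_of(name, camera): "at" ([column, row] in pixels: a listed point, or the origin of a listed thing).
The state is a dict: "time_s": time; "joints": joint angles; "qd": joint speeds; "joint_torque": joint torques, N m; "tcp_pos": TCP position; "eef_rot": TCP orientation; "contact_force": force on the tool from outside, world axes, zero at the start; "moment": the same for the moment, N m; "gripper_width": finger opening in m; "gripper_force": force on a finger pad.
Only numpy, scipy, OpenCV 4.12 (cv2) and the standard library are available. Lean on these libraries where they do the work, as an engineer would, in place of code of your own. Each camera call takes 0.05 s, during which the arm holds its last target. There are 200 camera calls.

TASK

Swing the keeper's counterweighted hold-down arm up past its balance point so that it rests open by itself, then press down the hinge-side end of the flush steel weight so that its other end tips up out of the pocket, and take it out by that raised end. Lay it flat on the bench and let go, then take it again by its two short ends and set it flat and centred lengthwise in the cradle on the balance, between the two side rails. Do not drop the weight, leave the hold-down arm open, and do not disturb the other things.

Things in the scene. Friction and masses are not known exactly. Their poses are not given: they have to be found in the camera images.
- keeper: Grey painted metal block fixed on the bench, 72 mm wide, 38 mm high, x = -50 to +103 mm about its origin (underside, below the weight pocket); +x runs along it toward the arm's hinge, z up. At x = 85 mm two hinge cheeks, 42 mm wide over all, stand 34 mm above its top. The bench (z = 0) between and in front of keeper and balance is clear; its front edge is at world x = 0.32 m.
- pocket (a point): Point on the block's top above the keeper's origin, same axes. Pocket x = -31 to +38, 43 mm wide; floor 14 mm down, level to x = +2, then sloping down toward +x at 0.55 rad. Push the weight 8 to 10 mm down near its +x end (x = 20 to 28): it tips on the edge at x = +2 and, let go, slides about 5 mm down the slope against the pocket's end wall and stays tilted 0.55 rad, its -x end about 11 mm above the block.
- hold_arm (a joint): Hinge of the hold-down arm, rad: 0 = down over the pocket, grows as the disc end rises and swings back toward keeper +x; stop 1.85. Balances at about 0.75: below it falls shut, above it falls open in about 1 s and stays. Axis parallel to keeper y at x = 85, z = 60 mm. Steel bar; dark counterweight drum (34 mm across) 45 mm above the hinge when down. Lifting takes under 2 N at the disc.
- lift_disc (a point): Centre of the black disc at the arm's free end, 150 mm from the hinge axis: 24 mm across, 14 mm thick, flat faces toward keeper +-y (pinch across them; it can turn in a light grip). Arm down: 60 mm above the bench, 15 mm beyond the block's -x end.
- weight: Flat loose polished (rather slippery, friction about 0.28) steel check weight, 60 x 40 x 14 mm (x, y, z), about 0.2 kg; origin at the centre of its underside, z up. At the start it lies in the keeper's pocket, its top flush with the block, its x axis along the keeper's x and its centre about at the pocket origin.
- balance: Compact bench balance fixed on the bench, 135 x 92 mm, x from -78 to +58 mm about its origin (underside, below the pan's centre), case top 30 mm high; steel pan 104 x 74 mm on it, its top at 38 mm; nothing stands higher than the rails.
- cradle (a point): Centre of the pan's top face, 38 mm above the bench; x along the rails, z up. Two steel rails parallel to x, 70 mm long, 6 mm thick, 16 mm high, with 46 mm between them (y = +-23 mm inside) and open at both ends, so the weight lies between them with its x axis along them and fingers only fit at its short ends.
- timer: Bystander: white kitchen-type timer lying flat, 62 x 66 x 18 mm, origin at the centre of its underside.
- bottle_stain: Bystander: small glass bottle with a dark cap, 50 mm across, 85 mm high, origin at the centre of its underside.
- beaker_50: Bystander: small glass beaker, 48 mm across, 60 mm high, origin at the centre of its underside.
Not all that is in view belongs to the job. There is more than one size of the weight; the job needs the largest.

How it is judged:
By the outcome, as a careful person would: the job done as asked, in the order asked, and still so for the second after the job is handed in, with the robot touching nothing.
It also fails if it takes over 72 s, if anything falls off the work surface, if the arm or the gripper's body presses on something with over 40 N, if the wrist force passes 120 N, or if a joint passes its speed limit or range.

## Working session

There is one attempt and no reset: what is moved stays moved. The work goes in short steps, Python scripts to look and compute and a tool call to move; the robot and the scene stay as the last step left them, time stands still between calls to the robot, and variables do not carry over. Pictures are saved under pics/ and viewed, at most 10 in all, crops included, and the job is handed in when it is done.

Besides the shell and the picture viewer there is one more tool, called after ">>>" as name(argument=value, ...), one argument or row to a line, values as JSON. jog_arm: Moves the arm, as the interface text tells. Its arguments: {"type":"object","properties":{"travel":{"type":"array"},"dr":{"type":"array"},"claw":{"type":"array"},"newtons":{"type":"number"}},"required":["travel","dr","claw"]}

```bash
mkdir -p pics
cat > h.py <<'E'
import numpy as np, cv2
from scipy.spatial.transform import Rotation as R
from plant import r
def cap(n):
    c=r.capture(n); return c
def Rc(c):
    a=np.array(c["attitude"],float)
    if a.shape==(3,3): return a
    if a.size==4: return R.from_quat(a).as_matrix()
    return R.from_euler('xyz',a,degrees=True).as_matrix()
def cloud(c):
    z=c["range_z"]; v,u=np.mgrid[0:420,0:560]
    p=np.stack([(u-c["cx"])/c["fx"]*z,-(v-c["cy"])/c["fy"]*z,-z],-1)
    return p@Rc(c).T+np.array(c["position"])
def save(c,n): cv2.imwrite('pics/'+n,cv2.cvtColor(c["pixels"],cv2.COLOR_RGB2BGR))
E
python3 - <<'E'
from h import *
for n in("scene","top"):
    c=cap(n); save(c,n+'0.png'); print(n,{k:c[k] for k in c if k not in("pixels","range_z")})
    P=cloud(c); np.savez(n+'0.npz',P=P,rgb=c["pixels"])
    for t in["keeper","pocket","lift_disc","weight","balance","cradle","timer","bottle_stain","beaker_50"]:
        for d in r.tip_of(t,n)[:3]:
            u,v=map(int,np.round(d["at"])); 
            print(t,round(d["conf"],2),u,v,P[min(v,419),min(u,559)].round(3) if 0<=v<420 and 0<=u<560 else '')
print(r.get_state())
E
```

```text
scene {'fx': 416.1416278354202, 'fy': 416.1416278354202, 'cx': 275.72542473503927, 'cy': 209.13860431318378, 'position': array([0.13423634, 0.87984612, 0.45415746]), 'attitude': array([  63.10355772,    0.60941201, -147.52632894])}
keeper 0.93 254 278 [0.484 0.409 0.025]
pocket 0.72 254 258 [0.51  0.371 0.036]
pocket 0.71 317 217 [0.473 0.197 0.05 ]
pocket 0.33 235 204 [0.71  0.169 0.008]
lift_disc 0.97 290 255 [0.439 0.364 0.062]
weight 0.79 288 316 [0.394 0.445 0.01 ]
weight 0.63 254 264 [0.497 0.389 0.038]
weight 0.59 225 318 [0.475 0.5   0.009]
balance 0.75 314 235 [0.466 0.221 0.022]
cradle 0.95 316 218 [0.471 0.205 0.052]
cradle 0.26 288 252 [0.442 0.364 0.067]
timer 0.76 382 220 [0.379 0.059 0.006]
bottle_stain 0.88 217 234 [0.582 0.384 0.07 ]
beaker_50 0.9 235 203 [0.708 0.171 0.013]
top {'fx': 531.3971755926046, 'fy': 531.3971755926046, 'cx': 283.44496271077645, 'cy': 210.16751955742427, 'position': array([0.35275827, 0.24328852, 1.36804248]), 'attitude': array([  9.42122411,  -0.9619631 , -90.11066889])}
keeper 0.64 298 244 [0.488 0.184 0.035]
keeper 0.62 220 234 [0.509 0.3
[... 408 characters left out ...]
0.147 0.003]
{'time_s': 1.0, 'joints': array([-5.76360473e+01,  2.05440122e+01,  6.81199345e-01, -2.10553079e-03,
       -7.01352751e+01, -1.65065113e+01]), 'qd': array([-0.01144392,  0.05991013,  0.0572374 ,  0.04603719,  0.02805566,
       -0.00710485]), 'joint_torque': array([-2.31703825e-04, -5.82388330e+01,  2.93303525e+01,  7.00264648e+00,
        1.24574744e-02, -3.21208681e-06]), 'tcp_pos': array([ 0.18442054, -0.6492858 ,  0.20537536]), 'eef_rot': array([-1.79998729e+02,  2.44190643e-03, -1.64143274e+02]), 'contact_force': array([0.28783385, 0.8702881 , 0.37398344]), 'moment': array([ 0.0019797 ,  0.02322344, -0.03931902]), 'gripper_force': 0.0, 'gripper_width': 0.08739111539452381}
```

Run:
```python
from h import *
for n,(a,b,cc,d) in {"scene":(130,120,450,360),"top":(120,100,420,325)}.items():
    im=cv2.imread(f'pics/{n}0.png'); cv2.imwrite(f'pics/{n}0c.png',cv2.resize(im[b:d,a:cc],None,fx=2.5,fy=2.5,interpolation=cv2.INTER_CUBIC))
P=np.load('top0.npz')["P"].reshape(-1,3)
def rect(m):
    q=P[m][:,:2]*1000; print(len(q),cv2.minAreaRect(q.astype(np.float32)), q.mean(0).round(1))
z=P[:,2];x=P[:,0];y=P[:,1]
# block tops
m=(z>.033)&(z<.042)&(x>.36)&(x<.66)&(y>.28)&(y<.5); rect(m)
m=(z>.033)&(z<.042)&(x>.38)&(x<.6)&(y>.1)&(y<.27); rect(m)
m=(z>.046)&(z<.062)&(x>.38)&(x<.6)&(y>.1)&(y<.27); rect(m)
m=(z>.024)&(z<.06)&(x>.38)&(x<.6)&(y>.1)&(y<.27); rect(m)
m=(z>.052)&(x>.36)&(x<.62)&(y>.3)&(y<.5)
q=P[m]; print(len(q)); print(q[np.argsort(q[:,0])][::max(1,len(q)//25)].round(3))
```

```text
1125 ((553.8871459960938, 340.3656311035156), (167.44302368164062, 170.2227020263672), 16.831417083740234) [526.9 382.1]
1001 ((478.62603759765625, 173.78460693359375), (126.29656219482422, 83.5608901977539), 10.71662425994873) [486.8 177.2]
144 ((488.3238830566406, 177.14752197265625), (68.8594741821289, 58.59758758544922), 12.707462310791016) [487.9 177.2]
1849 ((478.59344482421875, 175.1937255859375), (134.8306427001953, 91.69454193115234), 12.848163604736328) [477.8 175.6]
531
[[0.433 0.359 0.063]
 [0.442 0.354 0.072]
 [0.45  0.356 0.071]
 [0.46  0.359 0.068]
 [0.472 0.369 0.066]
 [0.482 0.365 0.062]
 [0.495 0.377 0.064]
 [0.507 0.377 0.063]
 [0.519 0.382 0.066]
 [0.531 0.387 0.069]
 [0.543 0.384 0.059]
 [0.555 0.393 0.061]
 [0.567 0.393 0.063]
 [0.572 0.394 0.062]
 [0.575 0.399 0.061]
 [0.577 0.397 0.119]
 [0.58  0.402 0.119]
 [0.582 0.404 0.121]
 [0.584 0.401 0.122]
 [0.586 0.411 0.125]
 [0.589 0.397 0.122]
 [0.591 0.409 0.121]
 [0.594 0.414 0.122]
 [0.597 0.382 0.064]
 [0.6   0.382 0.062]
 [0.605 0.398 0.114]]
```

View pics/scene0.png

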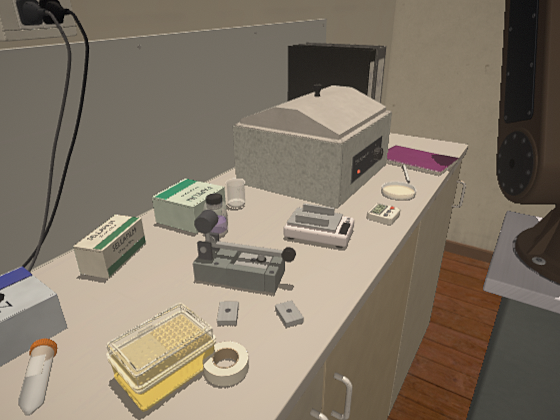

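```bash
sleep 0
```

```text
(no output)
```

View pics/top0c.png

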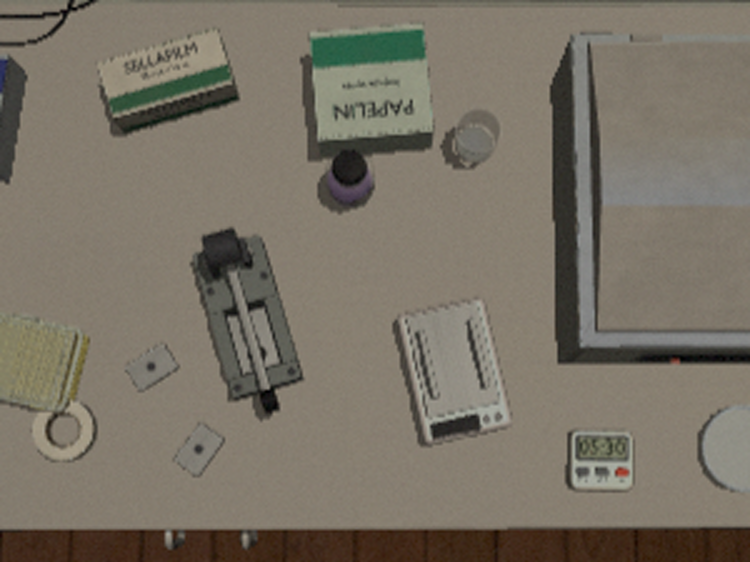

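The pictures show the keeper with its disc end toward the robot, at (289,255) in the scene view. Two smaller weights lie on the bench at (228,313) and (289,314). The balance is at (318,222). Next I fit the keeper's pose.

Run:
```python
from h import *
from scipy.optimize import least_squares
for n in("top","scene"):
    P=np.load(n+'0.npz')["P"]; x,y,z=P[...,0],P[...,1],P[...,2]
    m=((z>.012)&(z<.13)&(x>.42)&(x<.63)&(y>.30)&(y<.46)).astype(np.uint8)
    k,l=cv2.connectedComponents(m); b=np.argmax(np.bincount(l[m>0])); 
    Q=P[(l==b)]; T=Q[(Q[:,2]>.032)&(Q[:,2]<.043)]
    print(n,len(Q),len(T),cv2.minAreaRect((T[:,:2]*1000).astype(np.float32)),np.median(T[:,2]))
    # robust trimmed rect: search angle for block 153x72
    best=None
    for a in np.arange(0,40,.5):
        c,s=np.cos(np.radians(a)),np.sin(np.radians(a))
        u=T[:,0]*c+T[:,1]*s; v=-T[:,0]*s+T[:,1]*c
        lo=np.percentile(u,[.5,99.5]);lv=np.percentile(v,[.5,99.5])
        A=np.ptp(lo)*np.ptp(lv)
        if best is None or A<best[0]: best=(A,a,lo,lv)
    A,a,lo,lv=best; c,s=np.cos(np.radians(a)),np.sin(np.radians(a))
    uo=lo.mean()-.0265; vo=lv.mean(); print('angle',a,'size',np.ptp(lo),np.ptp(lv),'origin',uo*c-vo*s,uo*s+vo*c)
    # arm bar
    B=Q[(Q[:,2]>.054)&(Q[:,2]<.08)&(Q[:,0]<.56)]
    l=cv2.fitLine((B[:,:2]).astype(np.float32),cv2.DIST_HUBER,0,.01,.01).ravel(); print('bar',np.degrees(np.arctan2(l[1],l[0])),l[2:],len(B))
    # transform bar & drum to keeper
    uu=(Q[:,0]-(uo*c-vo*s))*c+(Q[:,1]-(uo*s+vo*c))*s; vv=-(Q[:,0]-(uo*c-vo*s))*s+(Q[:,1]-(uo*s+vo*c))*c
    for lo,hi in((-80,-55),(-50,-20),(-20,20),(20,60)):
        w=(uu*1000>lo)&(uu*1000<hi)&(Q[:,2]>.050); print(lo,hi,w.sum(),np.percentile(vv[w],[5,50,95]).round(4),Q[w,2].max().round(3),uu[w].min().round(3))
    w=Q[:,2]>.1;print('drum',uu[w].mean(),vv[w].mean(),w.sum())
```

```text
top 1877 1194 ((532.72998046875, 385.4595031738281), (153.0365447998047, 72.5882797241211), 16.772844314575195) 0.03705634689461068
angle 16.5 size 0.1503444141389646 0.07158054453087354 origin 0.5069332812973117 0.3775398459100071
bar 16.981737 [0.4933194 0.3730719] 241
-80 -55 54 [-0.0072 -0.0013  0.0055] 0.077 -0.076
-50 -20 49 [-0.005  -0.0007  0.0041] 0.072 -0.05
-20 20 68 [-0.0049 -0.0003  0.0042] 0.073 -0.02
20 60 68 [-0.0044 -0.0002  0.0045] 0.07 0.02
drum 0.08322804148258287 1.4453534014273699e-05 193
scene 3846 1524 ((530.3170166015625, 392.162353515625), (153.13282775878906, 61.52382278442383), 16.9399356842041) 0.036107018731024926
angle 16.5 size 0.1504340165227065 0.05980282749538257 origin 0.504082463731779 0.3847988874355047
bar 16.345274 [0.50199616 0.38092974] 556
-80 -55 153 [-0.0125 -0.0018  0.0003] 0.072 -0.076
-50 -20 116 [-0.0105 -0.0039 -0.0016] 0.065 -0.049
-20 20 165 [-0.01   -0.0035 -0.0012] 0.065 -0.02
20 60 144 [-0.0098 -0.0033 -0.0015] 0.065 0.021
drum 0.08164286377973803 0.0003334703806787543 332
```

```bash
cat >> h.py <<'E'
KO=np.array([.507,.3777,0]); KY=16.75
def K(x,y,z,yaw=KY,o=KO):  # keeper mm -> world m
    return o+R.from_euler('z',yaw,degrees=True).apply(np.array([x,y,z])/1000)
def plan(wps,base=None):
    s=r.get_state(); p0=np.array(s["tcp_pos"]); R0=R.from_euler('xyz',s["eef_rot"],degrees=True)
    if base: p0,R0=np.array(base[0]),R.from_euler('xyz',base[1],degrees=True)
    print('t',round(s["time_s"],2),'p',p0.round(4),'rpy',np.round(s["eef_rot"],1),'F',np.round(s["contact_force"],1),'w',round(s["gripper_width"],4),'gf',round(s["gripper_force"],1))
    for p,e in wps:
        t=R0.inv().apply(np.array(p)-p0)/.5; d=(R0.inv()*R.from_euler('xyz',e,degrees=True)).as_rotvec(degrees=True)/360
        print(np.round(t,4).tolist(),np.round(d,4).tolist(),'mm',round(np.linalg.norm(np.array(p)-p0)*1000))
E
python3 - <<'E'
from h import *
P=np.load('top0.npz')["P"].reshape(-1,3)
m=(P[:,1]<.12)&(P[:,2]>.1); Q=P[m]; print(Q.min(0),Q.max(0)); print(np.percentile(Q,[1,99],axis=0))
o=[180,0,-163.25]
plan([((.31,-.42,.36),o),((.40,-.10,.40),o),((.42,.15,.36),o)])
E
```

```text
[ 0.12488197 -0.45100974  0.10000712] [0.89179755 0.11998651 0.80375485]
[[ 0.15455298 -0.36228211  0.10769191]
 [ 0.88973855  0.11045665  0.77851804]]
t 1.0 p [ 0.1844 -0.6493  0.2054] rpy [-180.     0.  -164.1] F [0.3 0.9 0.4] w 0.0874 gf 0.0
[-0.3669, 0.3725, -0.3092] [-0.0, 0.0, -0.0025] mm 304
[-0.7149, 0.939, -0.3892] [-0.0, 0.0, -0.0025] mm 621
[-0.89, 1.409, -0.3092] [-0.0, 0.0, -0.0025] mm 848
```

>>> jog_arm(
  travel=[
    [-0.367, 0.373, -0.309],
    [-0.367, 0.373, -0.309],
    [-0.367, 0.373, -0.309],
    [-0.367, 0.373, -0.309],
    [-0.367, 0.373, -0.309],
    [-0.715, 0.939, -0.389],
    [-0.715, 0.939, -0.389],
    [-0.715, 0.939, -0.389],
    [-0.715, 0.939, -0.389],
    [-0.715, 0.939, -0.389],
  ],
  dr=[
    [0, 0, -0.0025],
    [0, 0, -0.0025],
    [0, 0, -0.0025],
    [0, 0, -0.0025],
    [0, 0, -0.0025],
    [0, 0, -0.0025],
    [0, 0, -0.0025],
    [0, 0, -0.0025],
    [0, 0, -0.0025],
    [0, 0, -0.0025],
  ],
  claw=[0.5, 0.5, 0.5, 0.5, 0.5, 0.5, 0.5, 0.5, 0.5, 0.5],
  newtons=5,
)

```text
time_s: 2.25
tcp_pos: [0.394, -0.1192, 0.398]
eef_rot: [-180.0, 0.1, -163.2]
contact_force: [2.0, -0.2, -0.6]
gripper_width: 0.0437
gripper_force: 0.0
```

Run:
```python
from h import *
o=[180,0,-163.25]
plan([((.42,.15,.36),o),(K(-65,0,120),o),(K(-65,0,44),o)])
```

```text
t 2.25 p [ 0.394  -0.1192  0.398 ] rpy [-1.800e+02  1.000e-01 -1.632e+02] F [ 2.  -0.2 -0.6] w 0.0437 gf 0.0
[-0.205, 0.5006, 0.0762] [-0.0, 0.0003, 0.0] mm 273
[-0.3721, 0.8866, 0.5564] [-0.0, 0.0003, 0.0] mm 555
[-0.3719, 0.8866, 0.7084] [-0.0, 0.0003, 0.0] mm 597
```

>>> jog_arm(
  travel=[
    [-0.205, 0.5, 0.076],
    [-0.205, 0.5, 0.076],
    [-0.205, 0.5, 0.076],
    [-0.205, 0.5, 0.076],
    [-0.372, 0.886, 0.55],
    [-0.372, 0.886, 0.55],
    [-0.372, 0.886, 0.55],
    [-0.372, 0.886, 0.55],
    [-0.372, 0.886, 0.55],
    [-0.372, 0.886, 0.55],
  ],
  dr=[
    [0, 0, 0],
    [0, 0, 0],
    [0, 0, 0],
    [0, 0, 0],
    [0, 0, 0],
    [0, 0, 0],
    [0, 0, 0],
    [0, 0, 0],
    [0, 0, 0],
    [0, 0, 0],
  ],
  claw=[0.5, 0.5, 0.5, 0.5, 0.5, 0.5, 0.5, 0.5, 0.5, 0.5],
)

```text
time_s: 3.5
tcp_pos: [0.4435, 0.3575, 0.119]
eef_rot: [-179.9, -0.2, -163.2]
contact_force: [-0.3, 0.1, 0.0]
gripper_width: 0.0438
gripper_force: 0.0
```

Run:
```python
from h import *
o=[180,0,-163.25]
plan([(K(-65,0,44),o)])
c=cap("scene"); im=cv2.cvtColor(c["pixels"],cv2.COLOR_RGB2BGR)[130:330,170:400]; cv2.imwrite('pics/a1.png',cv2.resize(im,None,fx=3,fy=3,interpolation=cv2.INTER_CUBIC))
```

```text
t 3.5 p [0.4435 0.3575 0.119 ] rpy [-179.9   -0.2 -163.2] F [-0.3  0.1  0. ] w 0.0438 gf 0.0
[-0.0038, 0.0025, 0.15] [-0.0004, -0.0005, 0.0002] mm 75
```

View pics/a1.png

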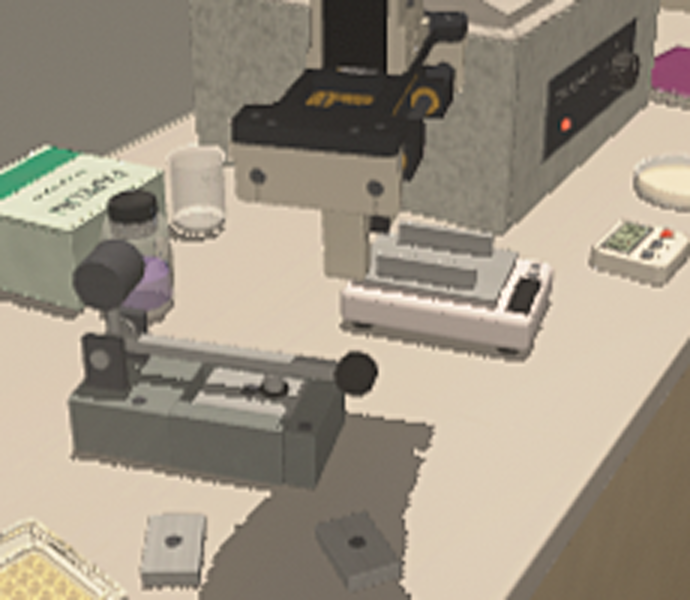

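The fingers straddle the disc at (355,372) from above, so I descend and pinch it.

>>> jog_arm(
  travel=[
    [-0.004, 0.002, 0.1],
    [-0.004, 0.002, 0.15],
    [-0.004, 0.002, 0.15],
    [-0.004, 0.002, 0.15],
    [-0.004, 0.002, 0.15],
    [-0.004, 0.002, 0.15],
    [-0.004, 0.002, 0.15],
    [-0.004, 0.002, 0.15],
    [-0.004, 0.002, 0.15],
    [-0.004, 0.002, 0.15],
  ],
  dr=[
    [0, 0, 0],
    [0, 0, 0],
    [0, 0, 0],
    [0, 0, 0],
    [0, 0, 0],
    [0, 0, 0],
    [0, 0, 0],
    [0, 0, 0],
    [0, 0, 0],
    [0, 0, 0],
  ],
  claw=[0.5, 0.5, 0.4, 0.1, 0.1, 0.1, 0.1, 0.1, 0.1, 0.1],
  newtons=6,
)

```text
time_s: 4.8
tcp_pos: [0.4466, 0.3592, 0.0485]
eef_rot: [179.9, 0.1, -163.2]
contact_force: [-1.8, 0.8, 6.7]
gripper_width: 0.0134
gripper_force: 6.0
```

Run:
```python
from h import *
s=r.get_state(); p=np.array(s["tcp_pos"]); e=s["eef_rot"]
w=[]
for i in range(1,11):
    th=.125*i; d=K(85-150*np.cos(th),0,60+150*np.sin(th))-K(-65,0,60); w.append((p+d,e))
plan(w)
```

```text
t 4.8 p [0.4466 0.3592 0.0485] rpy [ 1.799e+02  1.000e-01 -1.632e+02] F [-1.8  0.8  6.7] w 0.0134 gf 6.0
[-0.0024, 0.0, -0.0374] [0.0, 0.0, 0.0] mm 19
[-0.0095, 0.0001, -0.0742] [0.0, 0.0, 0.0] mm 37
[-0.0211, 0.0001, -0.1098] [0.0, 0.0, 0.0] mm 56
[-0.037, 0.0002, -0.1438] [0.0, 0.0, 0.0] mm 74
[-0.057, 0.0002, -0.1754] [0.0, 0.0, 0.0] mm 92
[-0.0809, 0.0002, -0.2043] [0.0, 0.0, 0.0] mm 110
[-0.1081, 0.0002, -0.2301] [0.0, 0.0, 0.0] mm 127
[-0.1384, 0.0002, -0.2522] [0.0, 0.0, 0.0] mm 144
[-0.1712, 0.0002, -0.2704] [0.0, 0.0, 0.0] mm 160
[-0.2059, 0.0002, -0.2843] [0.0, 0.0, 0.0] mm 176
```

>>> jog_arm(
  travel=[
    [-0.002, 0, -0.037],
    [-0.01, 0, -0.074],
    [-0.021, 0, -0.11],
    [-0.037, 0, -0.144],
    [-0.057, 0, -0.175],
    [-0.081, 0, -0.204],
    [-0.108, 0, -0.23],
    [-0.138, 0, -0.252],
    [-0.171, 0, -0.27],
    [-0.206, 0, -0.284],
  ],
  dr=[
    [0, 0, 0],
    [0, 0, 0],
    [0, 0, 0],
    [0, 0, 0],
    [0, 0, 0],
    [0, 0, 0],
    [0, 0, 0],
    [0, 0, 0],
    [0, 0, 0],
    [0, 0, 0],
  ],
  claw=[0.1, 0.1, 0.1, 0.1, 0.1, 0.1, 0.1, 0.1, 0.1, 0.1],
)

```text
time_s: 6.05
tcp_pos: [0.5451, 0.3879, 0.1898]
eef_rot: [180.0, 0.0, -163.2]
contact_force: [-0.5, 0.4, 1.2]
gripper_width: 0.0087
gripper_force: 0.0
```

Run:
```python
from h import *
plan([])
c=cap("scene"); im=cv2.cvtColor(c["pixels"],cv2.COLOR_RGB2BGR)[100:300,170:400]; cv2.imwrite('pics/a2.png',cv2.resize(im,None,fx=2.5,fy=2.5,interpolation=cv2.INTER_CUBIC))
```

```text
t 6.05 p [0.5451 0.3879 0.1898] rpy [ 180.     0.  -163.2] F [-0.5  0.4  1.2] w 0.0087 gf 0.0
```

View pics/a2.png

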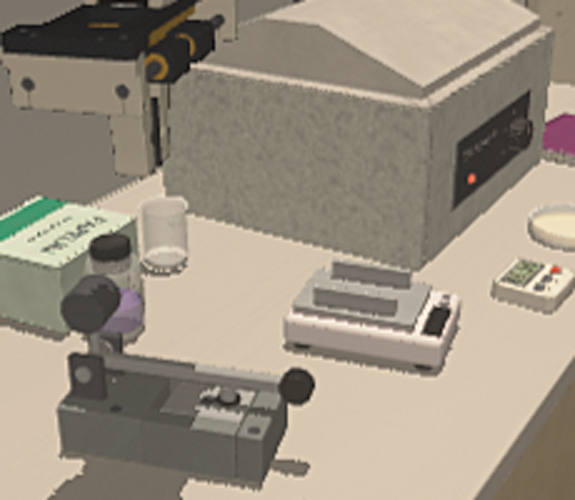

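The arm is still down: the disc at (297,385) slipped out of the fast, light pull. I grip it again harder and start more slowly.

Run:
```python
from h import *
o=[180,0,-163.25]
plan([(K(-66,0,120),o),(K(-66,0,42),o)])
```

```text
t 6.1 p [0.5471 0.3885 0.1903] rpy [-1.800e+02  1.000e-01 -1.632e+02] F [2.5 1.8 2.2] w 0.0086 gf 0.0
[0.2153, 0.0024, 0.1403] [-0.0, 0.0003, 0.0] mm 128
[0.2156, 0.0024, 0.2963] [-0.0, 0.0003, 0.0] mm 183
```

>>> jog_arm(
  travel=[
    [0.215, 0.002, 0.14],
    [0.215, 0.002, 0.14],
    [0.215, 0.002, 0.14],
    [0.215, 0.002, 0.14],
    [0.215, 0.002, 0.22],
    [0.215, 0.002, 0.295],
    [0.215, 0.002, 0.295],
    [0.215, 0.002, 0.295],
    [0.215, 0.002, 0.295],
    [0.215, 0.002, 0.295],
  ],
  dr=[
    [0, 0, 0],
    [0, 0, 0],
    [0, 0, 0],
    [0, 0, 0],
    [0, 0, 0],
    [0, 0, 0],
    [0, 0, 0],
    [0, 0, 0],
    [0, 0, 0],
    [0, 0, 0],
  ],
  claw=[0.5, 0.5, 0.5, 0.5, 0.5, 0.5, 0.5, 0.4, 0.1, 0.1],
  newtons=18,
)

```text
time_s: 7.35
tcp_pos: [0.442, 0.3586, 0.043]
eef_rot: [179.9, 0.1, -163.2]
contact_force: [0.1, -0.9, 0.8]
gripper_width: 0.0201
gripper_force: 0.0
```

Run:
```python
from h import *
plan([])
c=cap("scene"); im=cv2.cvtColor(c["pixels"],cv2.COLOR_RGB2BGR)[170:300,180:330]; cv2.imwrite('pics/a3.png',cv2.resize(im,None,fx=4,fy=4,interpolation=cv2.INTER_CUBIC))
```

```text
t 7.35 p [0.442  0.3586 0.043 ] rpy [ 1.799e+02  1.000e-01 -1.632e+02] F [ 0.1 -0.9  0.8] w 0.0201 gf 0.0
```

View pics/a3.png

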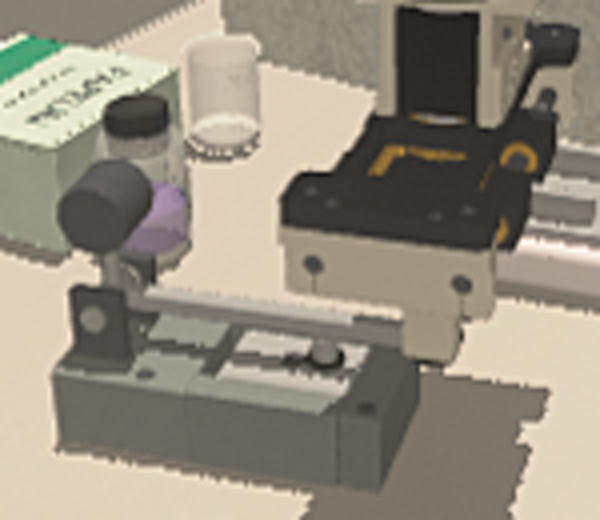

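The finger now covers the disc at (430,335), so I close and lift slowly.

>>> jog_arm(
  travel=[
    [0, 0, 0],
    [0, 0, 0],
    [0, 0, -0.009],
    [-0.0015, 0, -0.03],
    [-0.006, 0, -0.06],
    [-0.015, 0, -0.094],
    [-0.03, 0, -0.1305],
    [-0.049, 0, -0.164],
    [-0.0705, 0, -0.193],
    [-0.091, 0, -0.215],
  ],
  dr=[
    [0, 0, 0],
    [0, 0, 0],
    [0, 0, 0],
    [0, 0, 0],
    [0, 0, 0],
    [0, 0, 0],
    [0, 0, 0],
    [0, 0, 0],
    [0, 0, 0],
    [0, 0, 0],
  ],
  claw=[0.1, 0.1, 0.1, 0.1, 0.1, 0.1, 0.1, 0.1, 0.1, 0.1],
  newtons=18,
)

```text
time_s: 8.65
tcp_pos: [0.4854, 0.3711, 0.1493]
eef_rot: [180.0, -0.0, -163.3]
contact_force: [4.8, 0.5, -6.7]
gripper_width: 0.0136
gripper_force: 18.0
```

>>> jog_arm(
  travel=[
    [-0.0225, 0, -0.02],
    [-0.047, 0, -0.037],
    [-0.073, 0, -0.052],
    [-0.1, 0, -0.064],
    [-0.12, 0, -0.0715],
    [-0.12, 0, -0.0715],
    [-0.12, 0, -0.0715],
    [-0.12, 0, -0.0715],
    [-0.12, 0, -0.0715],
    [-0.12, 0, -0.0715],
  ],
  dr=[
    [0, 0, 0],
    [0, 0, 0],
    [0, 0, 0],
    [0, 0, 0],
    [0, 0, 0],
    [0, 0, 0],
    [0, 0, 0],
    [0, 0, 0],
    [0, 0, 0],
    [0, 0, 0],
  ],
  claw=[0.1, 0.1, 0.1, 0.1, 0.1, 0.1, 0.6, 0.6, 0.6, 0.6],
)

```text
time_s: 9.9
tcp_pos: [0.5423, 0.3884, 0.1849]
eef_rot: [-180.0, -0.0, -163.2]
contact_force: [-0.3, -0.8, 0.1]
gripper_width: 0.048
gripper_force: 0.0
```

Run:
```python
from h import *
o=[180,0,-163.25]
# one-finger press: open 88, finger centre 54.5mm from tcp along tool y
plan([(K(24,54,150),o),(K(24,54,80),o),(K(24,54,44),o)])
```

```text
t 9.9 p [0.5423 0.3884 0.1849] rpy [-180.    -0.  -163.2] F [-0.3 -0.8  0.1] w 0.048 gf 0.0
[0.0258, 0.1079, 0.0697] [-0.0, -0.0, 0.0] mm 66
[0.0258, 0.1079, 0.2097] [-0.0, -0.0, 0.0] mm 119
[0.0258, 0.1079, 0.2817] [-0.0, -0.0, 0.0] mm 151
```

>>> jog_arm(
  travel=[
    [0.08, 0, 0],
    [0.08, 0, 0],
    [0.08, 0, 0],
    [0.08, 0, 0],
    [0.08, 0, 0],
    [0.08, 0, 0],
    [0.08, 0, 0],
    [0.08, 0, 0],
    [0.08, 0, 0],
    [0.08, 0, 0],
  ],
  dr=[
    [0, 0, 0],
    [0, 0, 0],
    [0, 0, 0],
    [0, 0, 0],
    [0, 0, 0],
    [0, 0, 0],
    [0, 0, 0],
    [0, 0, 0],
    [0, 0, 0],
    [0, 0, 0],
  ],
  claw=[1, 1, 1, 1, 1, 1, 1, 1, 1, 1],
)

```text
time_s: 11.15
tcp_pos: [0.5042, 0.3768, 0.185]
eef_rot: [180.0, 0.0, -163.2]
contact_force: [-0.1, -0.6, -0.9]
gripper_width: 0.0877
gripper_force: 0.0
```

Run:
```python
from h import *
o=[180,0,-163.25]
plan([(K(24,-54,130),o),(K(24,-54,70),o),(K(24,-54,44),o)])
c=cap("scene"); im=cv2.cvtColor(c["pixels"],cv2.COLOR_RGB2BGR)[100:300,170:350]; cv2.imwrite('pics/a4.png',cv2.resize(im,None,fx=3,fy=3,interpolation=cv2.INTER_CUBIC))
P=cloud(c); m=(P[...,2]>.0365)&(P[...,2]<.0395)
np.savez('s4.npz',P=P,rgb=c["pixels"])
```

```text
t 11.15 p [0.5042 0.3768 0.185 ] rpy [ 180.     0.  -163.2] F [-0.1 -0.6 -0.9] w 0.0877 gf 0.0
[-0.054, -0.1079, 0.11] [0.0, 0.0, 0.0] mm 82
[-0.054, -0.1079, 0.23] [0.0, 0.0, 0.0] mm 130
[-0.054, -0.1079, 0.282] [0.0, 0.0, 0.0] mm 153
```

View pics/a4.png

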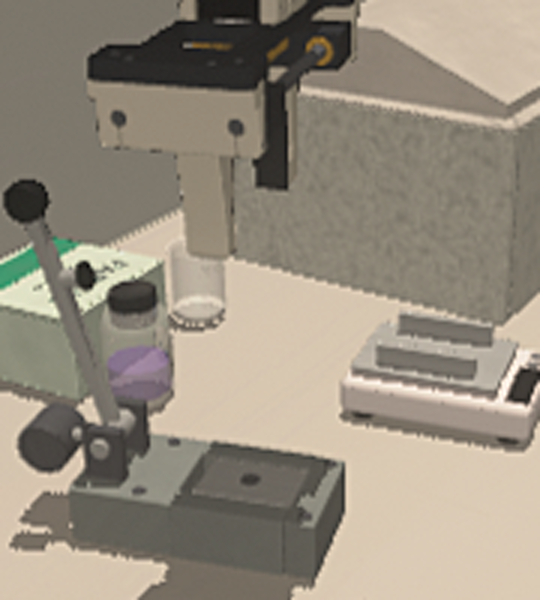

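The hold-down arm is open, with its disc at (25,200), and the weight lies flush with its dot at (250,480). Next I check the dot's position and move above the press point.

>>> jog_arm(
  travel=[
    [-0.054, -0.108, 0.11],
    [-0.054, -0.108, 0.11],
    [-0.054, -0.108, 0.2],
    [-0.054, -0.108, 0.27],
    [-0.054, -0.108, 0.27],
    [-0.054, -0.108, 0.27],
    [-0.054, -0.108, 0.27],
    [-0.054, -0.108, 0.27],
    [-0.054, -0.108, 0.27],
    [-0.054, -0.108, 0.27],
  ],
  dr=[
    [0, 0, 0],
    [0, 0, 0],
    [0, 0, 0],
    [0, 0, 0],
    [0, 0, 0],
    [0, 0, 0],
    [0, 0, 0],
    [0, 0, 0],
    [0, 0, 0],
    [0, 0, 0],
  ],
  claw=[1, 1, 1, 1, 1, 1, 1, 1, 1, 1],
)

```text
time_s: 12.45
tcp_pos: [0.5457, 0.333, 0.0503]
eef_rot: [180.0, 0.0, -163.2]
contact_force: [-0.1, -0.1, -0.5]
gripper_width: 0.0875
gripper_force: 0.0
```

Run:
```python
from h import *
o=[180,0,-163.25]
plan([(K(24,-54,29),o)])
s=r.get_state(); print('tcp in keeper',R.from_euler('z',-KY,degrees=True).apply(np.array(s["tcp_pos"])-KO)*1000)
P=np.load('s4.npz')["P"]; q=P[259:262,252:256].reshape(-1,3); print('dot kp',(R.from_euler('z',-KY,degrees=True).apply(q-KO)*1000).mean(0))
```

```text
t 12.45 p [0.5457 0.333  0.0503] rpy [ 180.     0.  -163.2] F [-0.1 -0.1 -0.5] w 0.0875 gf 0.0
[0.0003, -0.0001, 0.0426] [0.0, 0.0001, 0.0] mm 21
tcp in keeper [ 24.14124519 -53.96096181  50.27969204]
dot kp [-18.68110464  49.50723785  71.52621072]
```

Run:
```python
from h import *
c=cap("scene"); save(c,'a5.png')
d=Rc(c)@np.array([(253.3-c["cx"])/c["fx"],-(260-c["cy"])/c["fy"],-1]); C=np.array(c["position"])
q=C+d*(.038-C[2])/d[2]; print(q,R.from_euler('z',-KY,degrees=True).apply(q-KO)*1000)
```

```text
[0.50502751 0.37996304 0.038     ] [-1.23660301  2.7354878  38.        ]
```

>>> jog_arm(
  travel=[
    [0, 0, 0.012],
    [0, 0, 0.02],
    [0, 0, 0.026],
    [0, 0, 0.031],
    [0, 0, 0.036],
    [0, 0, 0.04],
    [0, 0, 0.0435],
    [0, 0, 0.0435],
    [0, 0, 0.0435],
    [0, 0, 0.0435],
  ],
  dr=[
    [0, 0, 0],
    [0, 0, 0],
    [0, 0, 0],
    [0, 0, 0],
    [0, 0, 0],
    [0, 0, 0],
    [0, 0, 0],
    [0, 0, 0],
    [0, 0, 0],
    [0, 0, 0],
  ],
  claw=[1, 1, 1, 1, 1, 1, 1, 1, 1, 1],
)

```text
time_s: 13.75
tcp_pos: [0.5457, 0.3329, 0.0284]
eef_rot: [180.0, 0.0, -163.2]
contact_force: [0.5, -0.0, 0.3]
gripper_width: 0.0876
gripper_force: 0.0
```

>>> jog_arm(
  travel=[
    [0, 0, -0.02],
    [0, 0, -0.06],
    [0, 0, -0.15],
    [0.066, 0.108, -0.15],
    [0.066, 0.108, -0.15],
    [0.066, 0.108, -0.15],
    [0.066, 0.108, -0.15],
    [0.066, 0.108, -0.15],
    [0.066, 0.108, -0.15],
    [0.066, 0.108, -0.15],
  ],
  dr=[
    [0, 0, 0],
    [0, 0, 0],
    [0, 0, 0],
    [0, 0, 0],
    [0, 0, 0],
    [0, 0, 0],
    [0, 0, 0],
    [0, 0, 0],
    [0, 0, 0],
    [0, 0, 0],
  ],
  claw=[1, 1, 1, 1, 0.65, 0.65, 0.65, 0.65, 0.65, 0.65],
)

```text
time_s: 15.0
tcp_pos: [0.4986, 0.3748, 0.1031]
eef_rot: [-180.0, -0.0, -163.3]
contact_force: [0.0, -0.6, 0.3]
gripper_width: 0.057
gripper_force: 0.0
```

Run:
```python
from h import *
o=[180,0,-163.25]
plan([(K(-8,0,40),o)])
c=cap("scene"); im=cv2.cvtColor(c["pixels"],cv2.COLOR_RGB2BGR)[180:300,180:340]; cv2.imwrite('pics/a6.png',cv2.resize(im,None,fx=4,fy=4,interpolation=cv2.INTER_CUBIC))
P=cloud(c); Q=R.from_euler('z',-KY,degrees=True).apply(P.reshape(-1,3)-KO)*1000
m=(Q[:,0]>-48)&(Q[:,0]<40)&(abs(Q[:,1])<19)&(Q[:,2]>15)&(Q[:,2]<60)
for a in range(-32,40,6):
    w=m&(Q[:,0]>=a)&(Q[:,0]<a+6); print(a,w.sum(),np.percentile(Q[w,2],[10,50,90]).round(1) if w.any() else '')
```

```text
t 15.0 p [0.4986 0.3748 0.1031] rpy [-180.    -0.  -163.3] F [ 0.  -0.6  0.3] w 0.057 gf 0.0
[-0.0017, 0.0008, 0.1261] [-0.0, -0.0, -0.0001] mm 63
-32 41 [33.5 35.9 37.1]
-26 38 [35.6 36.5 36.9]
-20 40 [35.5 36.2 37. ]
-14 41 [35.4 36.2 37.2]
-8 40 [35.7 36.3 37.1]
-2 42 [35.3 36.3 37. ]
4 39 [35.4 36.1 37.1]
10 39 [35.2 36.2 36.9]
16 39 [35.4 36.1 36.8]
22 40 [35.4 35.9 36.6]
28 13 [35.2 35.8 36.7]
34 53 [23.6 31.9 35.7]
```

View pics/a6.png

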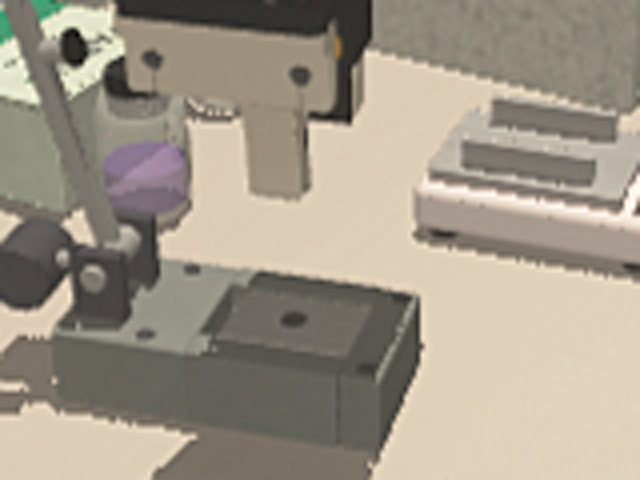

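The weight is still flat, with its dot at (293,320), so it fell back when released. I press again further out and check the depth profile while it is pressed.

```bash
cat >> h.py <<'E'
def prof(name="scene",ys=(-19,19)):
    c=cap(name); P=cloud(c); Q=R.from_euler('z',-KY,degrees=True).apply(P.reshape(-1,3)-KO)*1000
    m=(Q[:,0]>-48)&(Q[:,0]<40)&(Q[:,1]>ys[0])&(Q[:,1]<ys[1])&(Q[:,2]>10)&(Q[:,2]<60)
    for a in range(-36,40,5):
        w=m&(Q[:,0]>=a)&(Q[:,0]<a+5); print(a,w.sum(),np.percentile(Q[w,2],[10,50,90]).round(1) if w.any() else '')
E
python3 - <<'E'
from h import *
o=[180,0,-163.25]
plan([(K(27,-54,100),o),(K(27,-54,42),o),(K(27,-54,28),o)])
E
```

```text
t 15.05 p [0.4986 0.3749 0.1031] rpy [-180.    -0.  -163.3] F [ 0.  -0.2 -0.1] w 0.0569 gf 0.0
[-0.0718, -0.1074, 0.0062] [-0.0, -0.0, -0.0] mm 65
[-0.0718, -0.1074, 0.1222] [-0.0, -0.0, -0.0] mm 89
[-0.0718, -0.1074, 0.1502] [-0.0, -0.0, -0.0] mm 99
```

>>> jog_arm(
  travel=[
    [-0.072, -0.107, 0],
    [-0.072, -0.107, 0],
    [-0.072, -0.107, 0],
    [-0.072, -0.107, 0.05],
    [-0.072, -0.107, 0.12],
    [-0.072, -0.107, 0.13],
    [-0.072, -0.107, 0.138],
    [-0.072, -0.107, 0.145],
    [-0.072, -0.107, 0.15],
    [-0.072, -0.107, 0.15],
  ],
  dr=[
    [0, 0, 0],
    [0, 0, 0],
    [0, 0, 0],
    [0, 0, 0],
    [0, 0, 0],
    [0, 0, 0],
    [0, 0, 0],
    [0, 0, 0],
    [0, 0, 0],
    [0, 0, 0],
  ],
  claw=[1, 1, 1, 1, 1, 1, 1, 1, 1, 1],
)

```text
time_s: 16.3
tcp_pos: [0.5485, 0.3343, 0.0286]
eef_rot: [180.0, 0.0, -163.2]
contact_force: [1.0, 0.4, -0.1]
gripper_width: 0.0879
gripper_force: 0.0
```

Run:
```python
from h import *
plan([]); prof()
c=cap("scene"); im=cv2.cvtColor(c["pixels"],cv2.COLOR_RGB2BGR)[180:300,180:340]; cv2.imwrite('pics/a7.png',cv2.resize(im,None,fx=4,fy=4,interpolation=cv2.INTER_CUBIC))
```

```text
t 16.3 p [0.5485 0.3343 0.0286] rpy [ 180.     0.  -163.2] F [ 1.   0.4 -0.1] w 0.0879 gf 0.0
-36 31 [35.5 36.4 37.3]
-31 38 [32.5 35.9 37.2]
-26 32 [35.4 36.2 37.2]
-21 33 [35.4 36.2 36.9]
-16 35 [35.6 36.4 37.1]
-11 33 [35.4 36.4 37.3]
-6 32 [35.3 36.4 37.4]
-1 31 [35.  36.3 37.2]
4 35 [35.5 36.4 37.1]
9 29 [35.3 36.1 36.8]
14 52 [35.7 36.5 58. ]
19 40 [35.9 36.8 55.6]
24 38 [35.4 36.3 55.7]
29 21 [35.2 52.  57.6]
34 43 [23.7 31.2 55.4]
39 16 [28.4 34.9 36. ]
```

View pics/a7.png

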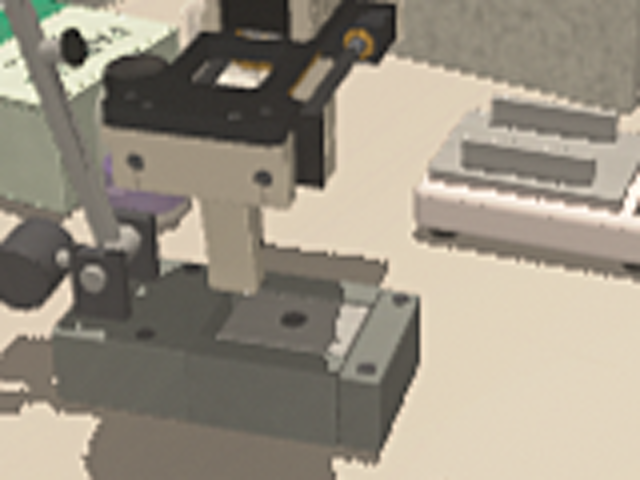

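Run:
```python
from h import *
c=cap("scene"); P=cloud(c); C=np.array(c["position"]); iv=R.from_euler('z',-KY,degrees=True)
for u,v in((232,252.5),(243.7,253),(240,250)):
    for z in(.029,.038,.045):
        d=Rc(c)@np.array([(u-c["cx"])/c["fx"],-(v-c["cy"])/c["fy"],-1]); q=C+d*(z-C[2])/d[2]; print(u,v,z,iv.apply(q-KO)*1000)
# depth of finger surface down column 236
for v in range(236,262,1): print(v,(iv.apply(P[v,236]-KO)*1000).round(1),c["pixels"][v,236])
```

```text
232 252.5 0.029 [ 49.99896622 -23.52535172  29.        ]
232 252.5 0.038 [ 44.4479142  -10.57448708  38.        ]
232 252.5 0.045 [40.13042929 -0.50159235 45.        ]
243.7 253 0.029 [ 28.14330737 -27.51589883  29.        ]
243.7 253 0.038 [ 23.05490965 -14.48055978  38.        ]
243.7 253 0.045 [19.09726698 -4.34196274 45.        ]
240 250 0.029 [ 38.44810442 -35.55890995  29.        ]
240 250 0.038 [ 33.14156828 -22.35331139  38.        ]
240 250 0.045 [ 29.0142624  -12.08229029  45.        ]
236 [26.6  8.7 86.9] [155 142 123]
237 [26.2 10.  85.6] [154 143 123]
238 [26.  10.7 84.1] [154 143 123]
239 [27.5  7.2 79.8] [155 143 122]
240 [27.5  7.6 78. ] [155 144 124]
241 [27.1  8.9 76.8] [154 143 124]
242 [27.8  7.6 73.8] [156 144 125]
243 [28.3  6.5 71.1] [155 143 124]
244 [27.5  8.7 70.5] [155 144 123]
245 [28.6  6.4 66.8] [156 145 125]
246 [29.4  4.8 63.7] [157 145 125]
247 [29.2  5.4 62. ] [157 146 125]
248 [29.7  4.6 59.4] [157 147 126]
249 [29.8  4.7 57.3] [158 147 126]
250 [29.1  6.7 56.6] [162 150 129]
251 [29.3  6.4 54.2] [162 149 128]
252 [29.6  6.1 51.9] [135 125 108]
253 [ 38.8 -16.   34.5] [76 74 69]
254 [ 38.1 -13.9  33.7] [79 78 71]
255 [ 38.8 -15.1  30.6] [80 78 71]
256 [ 38.6 -14.6  28.8] [82 80 71]
257 [ 38.5 -13.9  27. ] [82 81 73]
258 [ 38.1 -12.5  25.8] [81 80 72]
259 [ 38.9 -14.2  22.3] [82 80 74]
260 [30.4  6.4 34.9] [94 90 84]
261 [29.6  8.5 34.3] [109 104  96]
```

Run:
```python
from h import *
c=cap("scene"); C=np.array(c["position"]); iv=R.from_euler('z',-KY,degrees=True); Ck=iv.apply(C-KO)*1000
for u,v,y,t in((288.7,260.5,31,'a3 tcp43 w20'),(285,222.7,43,'a1 tcp119 w44'),(223,207,24+20,'a4? tcp185 w88'),(240,229,65-21+5,'a6 tcp103 w57')):
    d=iv.apply(Rc(c)@np.array([(u-c["cx"])/c["fx"],-(v-c["cy"])/c["fy"],-1]))
    for yy in (y-18,y): print(t,yy,Ck+d*(yy-Ck[1])/d[1])
```

```text
a3 tcp43 w20 13 [-68.82723707  13.          55.24301422]
a3 tcp43 w20 31 [-73.31429781  31.          67.72491321]
a1 tcp119 w44 25 [-65.48417959  25.         134.5725718 ]
a1 tcp119 w44 43 [-70.17366509  43.         144.78531106]
a4? tcp185 w88 26 [ 39.13440981  26.         149.92718688]
a4? tcp185 w88 44 [ 31.08741879  44.         159.66654073]
a6 tcp103 w57 31 [  9.53836799  31.         115.53555434]
a6 tcp103 w57 49 [  2.37513877  49.         126.47315383]
```

>>> jog_arm(
  travel=[
    [0, 0, 0.006],
    [0, 0, 0.012],
    [0, 0, 0.016],
    [0, 0, 0.016],
    [0, 0, 0.016],
    [0, 0, 0.016],
    [0, 0, 0.016],
    [0, 0, 0.016],
    [0, 0, 0.016],
    [0, 0, 0.016],
  ],
  dr=[
    [0, 0, 0],
    [0, 0, 0],
    [0, 0, 0],
    [0, 0, 0],
    [0, 0, 0],
    [0, 0, 0],
    [0, 0, 0],
    [0, 0, 0],
    [0, 0, 0],
    [0, 0, 0],
  ],
  claw=[1, 1, 1, 1, 1, 1, 1, 1, 1, 1],
)

```text
time_s: 17.75
tcp_pos: [0.5483, 0.3342, 0.0202]
eef_rot: [-180.0, 0.0, -163.2]
contact_force: [-0.0, 0.8, -0.2]
gripper_width: 0.0875
gripper_force: 0.0
```

Run:
```python
from h import *
plan([])
c=cap("scene"); P=cloud(c); iv=R.from_euler('z',-KY,degrees=True)
Q=iv.apply(P.reshape(-1,3)-KO).reshape(420,560,3)*1000
for u in (232,236,240):
    for v in range(248,268): 
        q=Q[v,u]; 
        if abs(q[2]-Q[v-1,u][2])>6 or abs(q[1]-Q[v-1,u][1])>8: print(u,v,Q[v-1,u].round(1),'->',q.round(1))
prof()
```

```text
t 17.75 p [0.5483 0.3342 0.0202] rpy [-180.     0.  -163.2] F [-0.   0.8 -0.2] w 0.0875 gf 0.0
232 248 [36.1  7.3 62. ] -> [-212.2  588.3  454.2]
232 249 [-212.2  588.3  454.2] -> [36.9  6.  57. ]
232 255 [37.3  6.7 46.8] -> [41.8 -3.7 37.3]
232 264 [38.1  7.6 27.9] -> [32.4 21.1 35.7]
236 257 [30.1  5.9 43.2] -> [ 39.1 -15.3  26.1]
236 260 [ 37.7 -11.4  24.3] -> [30.2  6.9 35.3]
-36 29 [35.5 36.3 36.8]
-31 38 [32.7 35.8 36.6]
-26 32 [35.4 36.5 37.5]
-21 34 [35.7 36.3 37.4]
-16 35 [35.5 36.2 36.9]
-11 30 [34.9 36.1 36.9]
-6 36 [35.5 36.3 37.3]
-1 30 [35.5 36.3 37.1]
4 34 [35.3 36.1 37.2]
9 32 [35.6 36.1 37. ]
14 61 [35.6 37.3 55.6]
19 44 [35.7 41.9 56.4]
24 41 [35.2 42.2 56.1]
29 30 [35.6 48.  56.4]
34 41 [24.5 32.6 55.1]
39 15 [24.1 34.  36.2]
```

Depth shows the fingers really end about 21 mm above the reported TCP, which explains both misses. I keep pressing down in small steps.

>>> jog_arm(
  travel=[
    [0, 0, 0.004],
    [0, 0, 0.008],
    [0, 0, 0.011],
    [0, 0, 0.014],
    [0, 0, 0.017],
    [0, 0, 0.02],
    [0, 0, 0.022],
    [0, 0, 0.022],
    [0, 0, 0.022],
    [0, 0, 0.022],
  ],
  dr=[
    [0, 0, 0],
    [0, 0, 0],
    [0, 0, 0],
    [0, 0, 0],
    [0, 0, 0],
    [0, 0, 0],
    [0, 0, 0],
    [0, 0, 0],
    [0, 0, 0],
    [0, 0, 0],
  ],
  claw=[1, 1, 1, 1, 1, 1, 1, 1, 1, 1],
)

```text
time_s: 19.1
tcp_pos: [0.5487, 0.3345, 0.0096]
eef_rot: [180.0, 0.0, -163.2]
contact_force: [0.6, 0.3, 4.4]
gripper_width: 0.0877
gripper_force: 2.1
```

Run:
```python
from h import *
plan([]);prof()
```

```text
t 19.1 p [0.5487 0.3345 0.0096] rpy [ 180.     0.  -163.2] F [0.6 0.3 4.4] w 0.0877 gf 2.1
-36 30 [35.2 36.2 36.9]
-31 0 
-26 16 [21.3 22.1 22.6]
-21 54 [22.3 38.1 41.6]
-16 63 [22.3 44.2 47.3]
-11 22 [43.9 45.6 46.5]
-6 22 [41.4 42.7 44.1]
-1 24 [37.9 39.2 40.9]
4 21 [34.4 36.5 37.3]
9 22 [32.  33.6 35. ]
14 64 [30.1 42.5 56. ]
19 39 [27.6 41.5 54.1]
24 35 [33.6 43.5 56.4]
29 39 [21.6 42.7 56.8]
34 48 [19.  35.1 52. ]
39 6 [21.5 34.9 36. ]
```

>>> jog_arm(
  travel=[
    [0, 0, -0.02],
    [0, 0, -0.06],
    [0, 0, -0.12],
    [0, 0, -0.17],
    [0.07, 0.108, -0.17],
    [0.07, 0.108, -0.17],
    [0.07, 0.108, -0.17],
    [0.07, 0.108, -0.17],
    [0.07, 0.108, -0.17],
    [0.07, 0.108, -0.17],
  ],
  dr=[
    [0, 0, 0],
    [0, 0, 0],
    [0, 0, 0],
    [0, 0, 0],
    [0, 0, 0],
    [0, 0, 0],
    [0, 0, 0],
    [0, 0, 0],
    [0, 0, 0],
    [0, 0, 0],
  ],
  claw=[1, 1, 1, 1, 0.65, 0.65, 0.65, 0.65, 0.65, 0.65],
)

```text
time_s: 20.4
tcp_pos: [0.4996, 0.3753, 0.094]
eef_rot: [-180.0, -0.0, -163.3]
contact_force: [0.4, -0.6, -0.0]
gripper_width: 0.0568
gripper_force: 0.0
```

Run:
```python
from h import *
o=[180,0,-163.25]
plan([(K(-6,0,50),o),(K(-6,0,19.5),o)]);prof()
c=cap("top"); P=cloud(c); Q=R.from_euler('z',-KY,degrees=True).apply(P.reshape(-1,3)-KO)*1000
m=(abs(Q[:,0]+8)<15)&(abs(Q[:,1])<30)&(Q[:,2]>40)&(Q[:,2]<53); print(m.sum(),np.percentile(Q[m],[2,50,98],axis=0) if m.any() else '')
```

```text
t 20.4 p [0.4996 0.3753 0.094 ] rpy [-180.    -0.  -163.3] F [ 0.4 -0.6 -0. ] w 0.0568 gf 0.0
[-0.0035, 0.0003, 0.0881] [-0.0, -0.0, -0.0001] mm 44
[-0.0035, 0.0003, 0.1491] [-0.0, -0.0, -0.0001] mm 75
-36 32 [35.5 36.3 37. ]
-31 1 [34.2 34.2 34.2]
-26 16 [21.7 22.6 23.2]
-21 59 [21.9 38.  42.2]
-16 62 [22.  44.5 47. ]
-11 26 [44.3 45.3 46.6]
-6 25 [40.9 42.1 43.8]
-1 21 [37.9 39.4 41. ]
4 22 [34.9 36.4 37.7]
9 22 [32.5 33.6 34.5]
14 15 [28.9 30.3 32.1]
19 17 [25.8 27.2 28.2]
24 10 [22.6 24.1 25.4]
29 10 [20.4 21.6 23. ]
34 53 [17.8 28.  35.1]
39 14 [21.  35.2 36.1]
0
```

>>> jog_arm(
  travel=[
    [0, 0, 0.06],
    [0, 0, 0.11],
    [0, 0, 0.14],
    [0, 0, 0.148],
    [0, 0, 0.151],
    [0, 0, 0.153],
    [0, 0, 0.155],
    [0, 0, 0.155],
    [0, 0, 0.155],
    [0, 0, 0.155],
  ],
  dr=[
    [0, 0, 0],
    [0, 0, 0],
    [0, 0, 0],
    [0, 0, 0],
    [0, 0, 0],
    [0, 0, 0],
    [0, 0, 0],
    [0, 0, 0],
    [0, 0, 0],
    [0, 0, 0],
  ],
  claw=[0.65, 0.65, 0.65, 0.65, 0.65, 0.65, 0.65, 0.65, 0.65, 0.65],
)

```text
time_s: 21.75
tcp_pos: [0.4995, 0.3761, 0.0171]
eef_rot: [180.0, 0.0, -163.2]
contact_force: [0.1, -0.7, 3.9]
gripper_width: 0.057
gripper_force: 1.8
```

Run:
```python
from h import *
plan([])
c=cap("scene"); im=cv2.cvtColor(c["pixels"],cv2.COLOR_RGB2BGR)[190:310,190:330]; cv2.imwrite('pics/a8.png',cv2.resize(im,None,fx=5,fy=5,interpolation=cv2.INTER_CUBIC))
```

```text
t 21.75 p [0.4995 0.3761 0.0171] rpy [ 180.     0.  -163.2] F [ 0.1 -0.7  3.9] w 0.057 gf 1.8
```

View pics/a8.png

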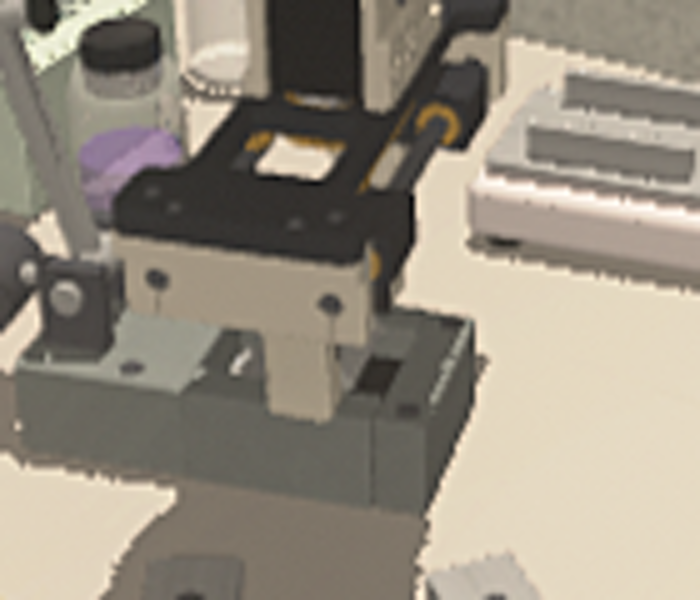

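The fingers touch the block top at TCP z = 17, either side of the raised end, which confirms the 21 mm tip offset. I back off 1 mm and grip.

>>> jog_arm(
  travel=[
    [0, 0, -0.003],
    [0, 0, -0.003],
    [0, 0, -0.003],
    [0, 0, -0.003],
    [0, 0, -0.003],
    [0, 0, -0.003],
    [0, 0, -0.003],
    [0, 0, -0.003],
    [0, 0, -0.003],
    [0, 0, -0.003],
  ],
  dr=[
    [0, 0, 0],
    [0, 0, 0],
    [0, 0, 0],
    [0, 0, 0],
    [0, 0, 0],
    [0, 0, 0],
    [0, 0, 0],
    [0, 0, 0],
    [0, 0, 0],
    [0, 0, 0],
  ],
  claw=[0.65, 0.3, 0.3, 0.3, 0.3, 0.3, 0.3, 0.3, 0.3, 0.3],
  newtons=50,
)

```text
time_s: 23.05
tcp_pos: [0.4992, 0.3757, 0.0182]
eef_rot: [-180.0, -0.0, -163.2]
contact_force: [-0.7, -0.8, -0.9]
gripper_width: 0.0396
gripper_force: 50.0
```

>>> jog_arm(
  travel=[
    [0.001, 0, -0.005],
    [0.002, 0, -0.012],
    [0.004, 0, -0.022],
    [0.006, 0, -0.034],
    [0.008, 0, -0.048],
    [0.008, 0, -0.065],
    [0.008, 0, -0.085],
    [0.008, 0, -0.105],
    [0.008, 0, -0.13],
    [0.008, 0, -0.13],
  ],
  dr=[
    [0, 0, 0],
    [0, 0, 0],
    [0, 0, 0],
    [0, 0, 0],
    [0, 0, 0],
    [0, 0, 0],
    [0, 0, 0],
    [0, 0, 0],
    [0, 0, 0],
    [0, 0, 0],
  ],
  claw=[0.3, 0.3, 0.3, 0.3, 0.3, 0.3, 0.3, 0.3, 0.3, 0.3],
)

```text
time_s: 24.3
tcp_pos: [0.4961, 0.3754, 0.0847]
eef_rot: [179.9, 0.1, -163.2]
contact_force: [0.5, 0.3, -2.0]
gripper_width: 0.0389
gripper_force: 50.0
```

Run:
```python
from h import *
# tilt: rotate about keeper y so fingers point down & +x, 31.5deg.
from scipy.spatial.transform import Rotation as R
kx=R.from_euler('z',KY,degrees=True).apply([1,0,0]); ky=R.from_euler('z',KY,degrees=True).apply([0,1,0])
R0=R.from_euler('xyz',[180,0,-163.25],degrees=True)
R1=R.from_rotvec(-ky*31.5,degrees=True)*R0; e=R1.as_euler('xyz',degrees=True); print('e',e,'toolz',R1.as_matrix()[:,2])
c=cap("scene"); P=cloud(c); s=r.get_state(); t=np.array(s["tcp_pos"])
Q=R.from_euler('z',-KY,degrees=True).apply(P.reshape(-1,3)-t)*1000
# weight seen near fingers
m=(abs(Q[:,1])<22)&(Q[:,2]>-30)&(Q[:,2]<45)&(abs(Q[:,0])<60)
for a in range(-30,60,5):
    w=m&(Q[:,0]>=a)&(Q[:,0]<a+5); print(a,w.sum(),np.percentile(Q[w,2],[5,50,95]).round(1) if w.any() else '')
o=[180,0,-163.25]
z=R1.as_matrix()[:,2]
tip=np.array([.385,.28,.06]); tcp=tip+z*.021
plan([(np.array([.42,.30,.13]),o),(tcp,e)])
```

```text
e [-180.     31.5  -163.25] toolz [ 0.50032966  0.15058214 -0.85264016]
-30 0 
-25 0 
-20 0 
-15 8 [19.8 22.  39. ]
-10 76 [20.  25.3 38.9]
-5 8 [29.1 29.4 29.9]
0 4 [10.6 11.9 26. ]
5 8 [ 7.5 10.5 12.6]
10 7 [ 5.3  8.2 11.2]
15 24 [ 2.4  9.  16.3]
20 29 [ 0.   9.4 14.8]
25 33 [-2.8  8.  12.8]
30 39 [-5.3  6.5  9.3]
35 41 [-8.2  4.   6.1]
40 27 [-4.9  1.2  3.3]
45 4 [-0.1  0.4  0.7]
50 0 
55 0 
t 24.35 p [0.4956 0.375  0.0839] rpy [ 1.800e+02  1.000e-01 -1.632e+02] F [ 0.3  0.3 -2.4] w 0.0389 gf 50.0
[0.188, -0.0999, -0.0925] [0.0001, 0.0002, 0.0] mm 116
[0.2448, -0.1182, 0.0832] [0.0001, -0.0873, -0.0] mm 142
```

Run:
```python
from h import *
ky=R.from_euler('z',KY,degrees=True).apply([0,1,0])
R1=R.from_rotvec(-ky*30,degrees=True)*R.from_euler('xyz',[180,0,-163.25],degrees=True); e=R1.as_euler('xyz',degrees=True)
z=R1.as_matrix()[:,2]
f=lambda h:(np.array([.385,.28,h])+z*.021,e)
plan([((.42,.31,.11),[180,0,-163.25]),f(.06),f(.025)])
```

```text
t 24.35 p [0.4956 0.375  0.0839] rpy [ 1.800e+02  1.000e-01 -1.632e+02] F [ 0.3  0.3 -2.4] w 0.0389 gf 50.0
[0.1823, -0.0808, -0.0525] [0.0001, 0.0002, 0.0] mm 103
[0.2457, -0.1182, 0.0838] [0.0001, -0.0832, -0.0] mm 143
[0.2458, -0.1182, 0.1538] [0.0001, -0.0832, -0.0] mm 157
```

>>> jog_arm(
  travel=[
    [0.09, -0.04, -0.05],
    [0.14, -0.06, -0.052],
    [0.182, -0.081, -0.052],
    [0.21, -0.1, 0],
    [0.246, -0.118, 0.05],
    [0.246, -0.118, 0.084],
    [0.246, -0.118, 0.11],
    [0.246, -0.118, 0.13],
    [0.246, -0.118, 0.154],
    [0.246, -0.118, 0.154],
  ],
  dr=[
    [0, 0, 0],
    [0, -0.015, 0],
    [0, -0.03, 0],
    [0, -0.05, 0],
    [0, -0.07, 0],
    [0, -0.083, 0],
    [0, -0.083, 0],
    [0, -0.083, 0],
    [0, -0.083, 0],
    [0, -0.083, 0],
  ],
  claw=[0.3, 0.3, 0.3, 0.3, 0.3, 0.3, 0.3, 0.3, 0.3, 0.3],
)

```text
time_s: 25.6
tcp_pos: [0.4439, 0.2886, 0.1223]
eef_rot: [179.8, 23.5, -162.3]
contact_force: [0.2, -0.2, -1.8]
gripper_width: 0.0389
gripper_force: 50.0
```

Run:
```python
from h import *
ky=R.from_euler('z',KY,degrees=True).apply([0,1,0])
c=cap("scene"); P=cloud(c); s=r.get_state(); t=np.array(s["tcp_pos"])
R0=R.from_euler('xyz',s["eef_rot"],degrees=True); tip=t-R0.as_matrix()[:,2]*.021; print('tip',tip)
Q=R.from_euler('z',-KY,degrees=True).apply(P.reshape(-1,3)-np.r_[tip[:2],0])*1000
m=(abs(Q[:,1])<24)&(Q[:,2]>3)&(Q[:,2]<60)&(abs(Q[:,0])<70)
for a in range(-30,70,5):
    w=m&(Q[:,0]>=a)&(Q[:,0]<a+5); print(a,w.sum(),np.percentile(Q[w,2],[5,50,95]).round(1) if w.any() else '')
e=s["eef_rot"]
plan([(t-[0,0,.01],e),(t-[0,0,.017],e)])
```

```text
tip [0.43604801 0.28611737 0.14169227]
-30 0 
-25 0 
-20 0 
-15 0 
-10 0 
-5 0 
0 0 
5 0 
10 0 
15 0 
20 0 
25 0 
30 0 
35 0 
40 0 
45 0 
50 0 
55 0 
60 0 
65 0 
t 25.65 p [0.444  0.2887 0.1224] rpy [ 179.8   23.5 -162.3] F [ 0.1 -0.1 -2. ] w 0.0387 gf 50.0
[0.008, -0.0001, 0.0183] [0.0, 0.0, 0.0] mm 10
[0.0135, -0.0001, 0.0312] [0.0, 0.0, 0.0] mm 17
```

Run:
```python
from h import *
s=r.get_state(); print(np.round(s["joints"],1),np.round(s["qd"],1))
```

```text
[  59.8   -1.5  -58.2   46.1  -21.5 -173.6] [ 0.5 -0.2 -0.1 -0.3 -0.2 -0. ]
```

The outward tilt ran into joint limits (j3 and j6), so I turn the weight to lie along world +y and tilt tangentially instead.

```bash
cat >> h.py <<'E'
def tilt(deg): return (R.from_rotvec([deg,0,0],degrees=True)*R.from_euler('xyz',[180,0,-90],degrees=True))
def tp(tip,deg):
    q=tilt(deg); return np.array(tip)+q.as_matrix()[:,2]*.021, q.as_euler('xyz',degrees=True)
E
python3 - <<'E'
from h import *
print(tilt(30).as_matrix()[:,2])
plan([tp((.43,.32,.17),0)])
E
```

```text
[-1.38777878e-16  5.00000000e-01 -8.66025404e-01]
t 25.65 p [0.444  0.2887 0.1224] rpy [ 179.8   23.5 -162.3] F [ 0.1 -0.1 -2. ] w 0.0387 gf 50.0
[-0.0142, 0.0683, -0.0515] [-0.0406, 0.0566, -0.1977] mm 43
```

>>> jog_arm(
  travel=[
    [-0.014, 0.068, -0.052],
    [-0.014, 0.068, -0.052],
    [-0.014, 0.068, -0.052],
    [-0.014, 0.068, -0.052],
    [-0.014, 0.068, -0.052],
    [-0.014, 0.068, -0.052],
    [-0.014, 0.068, -0.052],
    [-0.014, 0.068, -0.052],
    [-0.014, 0.068, -0.052],
    [-0.014, 0.068, -0.052],
  ],
  dr=[
    [-0.0406, 0.0566, -0.1977],
    [-0.0406, 0.0566, -0.1977],
    [-0.0406, 0.0566, -0.1977],
    [-0.0406, 0.0566, -0.1977],
    [-0.0406, 0.0566, -0.1977],
    [-0.0406, 0.0566, -0.1977],
    [-0.0406, 0.0566, -0.1977],
    [-0.0406, 0.0566, -0.1977],
    [-0.0406, 0.0566, -0.1977],
    [-0.0406, 0.0566, -0.1977],
  ],
  claw=[0.3, 0.3, 0.3, 0.3, 0.3, 0.3, 0.3, 0.3, 0.3, 0.3],
)

```text
time_s: 26.9
tcp_pos: [0.4294, 0.3199, 0.1491]
eef_rot: [-180.0, 0.1, -90.2]
contact_force: [-0.0, 0.3, -2.1]
gripper_width: 0.039
gripper_force: 50.0
```

Run:
```python
from h import *
s=r.get_state(); print(np.round(s["joints"],1))
plan([tp((.40,.30,.08),30),tp((.40,.30,.045),30)])
```

```text
[ 57.7  10.  -21.6  -0.  -58.4 -57.8]
t 26.9 p [0.4294 0.3199 0.1491] rpy [-1.80e+02  1.00e-01 -9.02e+01] F [-0.   0.3 -2.1] w 0.039 gf 50.0
[0.019, 0.0588, 0.1746] [-0.0002, -0.0832, -0.0004] mm 93
[0.0191, 0.0588, 0.2446] [-0.0002, -0.0832, -0.0004] mm 126
```

>>> jog_arm(
  travel=[
    [0.019, 0.059, 0.05],
    [0.019, 0.059, 0.09],
    [0.019, 0.059, 0.13],
    [0.019, 0.059, 0.174],
    [0.019, 0.059, 0.2],
    [0.019, 0.059, 0.22],
    [0.019, 0.059, 0.235],
    [0.019, 0.059, 0.245],
    [0.019, 0.059, 0.245],
    [0.019, 0.059, 0.245],
  ],
  dr=[
    [0, -0.028, 0],
    [0, -0.056, 0],
    [0, -0.083, 0],
    [0, -0.083, 0],
    [0, -0.083, 0],
    [0, -0.083, 0],
    [0, -0.083, 0],
    [0, -0.083, 0],
    [0, -0.083, 0],
    [0, -0.083, 0],
  ],
  claw=[0.3, 0.3, 0.3, 0.3, 0.3, 0.3, 0.3, 0.3, 0.3, 0.3],
)

```text
time_s: 28.15
tcp_pos: [0.4004, 0.311, 0.0276]
eef_rot: [-179.9, 30.0, -89.9]
contact_force: [0.6, 0.1, -1.8]
gripper_width: 0.039
gripper_force: 50.0
```

Run:
```python
from h import *
s=r.get_state(); print(np.round(s["joints"],1)); t=np.array(s["tcp_pos"]); R0=R.from_euler('xyz',s["eef_rot"],degrees=True); tip=t-R0.as_matrix()[:,2]*.021; print('tip',tip)
for n in("scene","top"):
    c=cap(n); P=cloud(c).reshape(-1,3)*1000
    m=(abs(P[:,0]-tip[0]*1000)<19)&(P[:,1]>270)&(P[:,1]<370)&(P[:,2]>6)&(P[:,2]<75)
    for a in range(280,365,6):
        w=m&(P[:,1]>=a)&(P[:,1]<a+6); print(n,a,w.sum(),np.percentile(P[w,2],[5,50,95]).round(1) if w.any() else '')
plan([tp((.40,.30,.02),30),tp((.40,.30,.008),30)])
```

```text
[ 35.4  13.4 -29.4 -42.8 -36.8  -2.7]
tip [0.40041771 0.3005279  0.04576476]
scene 280 4 [55.6 70.3 73.7]
scene 286 12 [49.6 52.  68.8]
scene 292 43 [49.7 50.8 64.6]
scene 298 46 [48.6 50.  64.4]
scene 304 45 [48.1 49.5 51. ]
scene 310 48 [47.3 48.5 50. ]
scene 316 49 [46.3 47.9 49.4]
scene 322 52 [45.7 46.9 48.4]
scene 328 53 [44.9 46.  47.8]
scene 334 51 [43.5 45.4 46.5]
scene 340 50 [42.5 44.6 45.9]
scene 346 153 [31.7 39.6 44.8]
scene 352 1 [43.8 43.8 43.8]
scene 358 0 
scene 364 0 
top 280 0 
top 286 0 
top 292 0 
top 298 0 
top 304 0 
top 310 0 
top 316 0 
top 322 0 
top 328 0 
top 334 0 
top 340 0 
top 346 0 
top 352 0 
top 358 0 
top 364 0 
t 28.25 p [0.4005 0.3109 0.0276] rpy [-179.9   30.   -89.9] F [-0.5  0.4 -0.8] w 0.0389 gf 50.0
[0.0266, 0.001, 0.0443] [-0.0001, -0.0001, 0.0002] mm 26
[0.0385, 0.0011, 0.0651] [-0.0001, -0.0001, 0.0002] mm 38
```

Run:
```python
from h import *
plan([tp((.40,.30,.030),37.5),tp((.40,.30,.012),37.5),tp((.40,.30,.007),37.5)])
```

```text
t 28.25 p [0.4005 0.3109 0.0276] rpy [-179.9   30.   -89.9] F [-0.5  0.4 -0.8] w 0.0389 gf 50.0
[0.0111, 0.001, 0.0266] [-0.0001, -0.0209, 0.0002] mm 14
[0.0291, 0.0011, 0.0578] [-0.0001, -0.0209, 0.0002] mm 32
[0.0341, 0.0011, 0.0664] [-0.0001, -0.0209, 0.0002] mm 37
```

>>> jog_arm(
  travel=[
    [0.011, 0.001, 0.026],
    [0.02, 0.001, 0.042],
    [0.0245, 0.001, 0.05],
    [0.027, 0.001, 0.054],
    [0.029, 0.001, 0.0575],
    [0.0305, 0.001, 0.06],
    [0.0315, 0.001, 0.062],
    [0.0315, 0.001, 0.062],
    [0.0315, 0.001, 0.062],
    [0.0315, 0.001, 0.062],
  ],
  dr=[
    [0, -0.021, 0],
    [0, -0.021, 0],
    [0, -0.021, 0],
    [0, -0.021, 0],
    [0, -0.021, 0],
    [0, -0.021, 0],
    [0, -0.021, 0],
    [0, -0.021, 0],
    [0, -0.021, 0],
    [0, -0.021, 0],
  ],
  claw=[0.3, 0.3, 0.3, 0.3, 0.3, 0.3, 0.3, 0.3, 0.3, 0.3],
)

```text
time_s: 29.5
tcp_pos: [0.3999, 0.3126, -0.0075]
eef_rot: [-179.9, 37.5, -89.9]
contact_force: [0.4, 0.6, -2.3]
gripper_width: 0.0388
gripper_force: 50.0
```

```bash
cat >> h.py <<'E'
def wprof(x0=.40):
    c=cap("scene"); P=cloud(c).reshape(-1,3)*1000
    m=(abs(P[:,0]-x0*1000)<19)&(P[:,1]>270)&(P[:,1]<370)&(P[:,2]>4)&(P[:,2]<40)
    for a in range(286,356,8):
        w=m&(P[:,1]>=a)&(P[:,1]<a+8); print(a,w.sum(),np.percentile(P[w,2],[5,50,95]).round(1) if w.any() else '')
E
python3 - <<'E'
from h import *
s=r.get_state(); t=np.array(s["tcp_pos"]); R0=R.from_euler('xyz',s["eef_rot"],degrees=True); tip=t-R0.as_matrix()[:,2]*.021; print('tip',tip)
wprof(); plan([(t-[0,0,.002],s["eef_rot"])])
E
```

```text
tip [0.39990313 0.29978692 0.0092089 ]
286 27 [12.7 13.9 33.6]
294 56 [12.5 13.7 23.3]
302 60 [12.5 13.4 14.9]
310 50 [12.6 13.6 14.7]
318 62 [12.4 13.7 15.1]
326 55 [12.4 13.6 14.4]
334 60 [12.2 13.7 15. ]
342 108 [ 5.9 12.7 14.8]
350 35 [ 4.6  8.4 13.5]
t 29.55 p [ 0.3999  0.3126 -0.0074] rpy [-179.9   37.5  -90. ] F [ 0.1 -0.3 -1.4] w 0.0392 gf 50.0
[0.0024, -0.0, 0.0032] [-0.0, 0.0, -0.0] mm 2
```

The weight is flat about 1 mm above the bench. I set it down, release it and back out along the tool axis.

>>> jog_arm(
  travel=[
    [0.0006, 0, 0.0008],
    [0.0012, 0, 0.0016],
    [0.0018, 0, 0.0024],
    [0.0018, 0, 0.0024],
    [0.0018, 0, 0.0024],
    [0.0018, 0, 0.0024],
    [0.0018, 0, 0.0024],
    [0.0018, 0, 0.0024],
    [0.0018, 0, 0.0024],
    [0.0018, 0, 0.0024],
  ],
  dr=[
    [0, 0, 0],
    [0, 0, 0],
    [0, 0, 0],
    [0, 0, 0],
    [0, 0, 0],
    [0, 0, 0],
    [0, 0, 0],
    [0, 0, 0],
    [0, 0, 0],
    [0, 0, 0],
  ],
  claw=[0.3, 0.3, 0.3, 0.3, 0.3, 0.65, 0.65, 0.65, 0.65, 0.65],
)

```text
time_s: 30.8
tcp_pos: [0.3998, 0.3126, -0.009]
eef_rot: [-180.0, 37.5, -89.9]
contact_force: [-0.7, 0.5, 0.8]
gripper_width: 0.057
gripper_force: 0.0
```

Run:
```python
from h import *
wprof(); plan([tp((.40,.28,.10),37.5),tp((.40,.28,.12),0)])
```

```text
286 18 [11.1 11.8 13. ]
294 48 [11.7 12.5 13.7]
302 53 [11.1 12.3 13.2]
310 52 [11.5 12.6 14. ]
318 59 [11.3 12.7 14. ]
326 61 [11.1 12.5 13.4]
334 62 [11.1 12.2 13.7]
342 100 [ 4.9 11.7 13.4]
350 30 [ 5.4  8.4 12.5]
t 30.85 p [ 0.3999  0.3126 -0.009 ] rpy [-180.    37.5  -90. ] F [0.3 0.5 0.7] w 0.0565 gf 0.0
[-0.081, -0.0004, -0.1707] [-0.0, 0.0, 0.0001] mm 94
[-0.0798, -0.0004, -0.2111] [-0.0001, 0.1042, 0.0001] mm 113
```

Run:
```python
from h import *
plan([((.40,.29,.11),[180,0,-10])])
```

```text
t 30.85 p [ 0.3999  0.3126 -0.009 ] rpy [-180.    37.5  -90. ] F [0.3 0.5 0.7] w 0.0565 gf 0.0
[-0.1091, -0.0004, -0.2164] [-0.0726, 0.0864, -0.2136] mm 121
```

>>> jog_arm(
  travel=[
    [0, 0, -0.06],
    [0, 0, -0.16],
    [-0.109, 0, -0.216],
    [-0.109, 0, -0.216],
    [-0.109, 0, -0.216],
    [-0.109, 0, -0.216],
    [-0.109, 0, -0.216],
    [-0.109, 0, -0.216],
    [-0.109, 0, -0.216],
    [-0.109, 0, -0.216],
  ],
  dr=[
    [0, 0, 0],
    [0, 0, 0],
    [-0.0726, 0.0864, -0.2136],
    [-0.0726, 0.0864, -0.2136],
    [-0.0726, 0.0864, -0.2136],
    [-0.0726, 0.0864, -0.2136],
    [-0.0726, 0.0864, -0.2136],
    [-0.0726, 0.0864, -0.2136],
    [-0.0726, 0.0864, -0.2136],
    [-0.0726, 0.0864, -0.2136],
  ],
  claw=[0.65, 0.65, 1, 1, 1, 1, 1, 1, 1, 1],
)

```text
time_s: 32.1
tcp_pos: [0.3999, 0.2905, 0.11]
eef_rot: [-179.8, 0.2, -10.6]
contact_force: [-0.3, 0.2, -0.2]
gripper_width: 0.0876
gripper_force: 0.0
```

Run:
```python
from h import *
c=cap("scene"); P=cloud(c); 
m=((P[...,2]>.009)&(P[...,2]<.0165)&(P[...,0]>.355)&(P[...,0]<.445)&(P[...,1]>.26)&(P[...,1]<.375)).astype(np.uint8)
k,l,st,ce=cv2.connectedComponentsWithStats(m); b=1+np.argmax(st[1:,4]); T=P[l==b]; print(k,len(T),cv2.minAreaRect((T[:,:2]*1000).astype(np.float32)),T.mean(0))
s=r.get_state(); print(np.round(s["joints"],1))
plan([((.40,.32,.05),[180,0,0])])
c=cap("top"); P=cloud(c); 
m=((P[...,2]>.009)&(P[...,2]<.0175)&(P[...,0]>.355)&(P[...,0]<.445)&(P[...,1]>.26)&(P[...,1]<.375)).astype(np.uint8)
k,l,st,ce=cv2.connectedComponentsWithStats(m)
if k>1:
  b=1+np.argmax(st[1:,4]); T=P[l==b]; print(k,len(T),cv2.minAreaRect((T[:,:2]*1000).astype(np.float32)),T.mean(0))
```

```text
2 468 ((399.1611022949219, 320.6778869628906), (61.01776885986328, 39.725189208984375), 88.36520385742188) [0.39841471 0.32301554 0.01215116]
[ 58.8   8.6 -29.3  -0.1 -52.1  21.2]
t 32.15 p [0.3998 0.2909 0.11  ] rpy [-1.799e+02  1.000e-01 -1.010e+01] F [-1.3  1.5  0.6] w 0.0878 gf 0.0
[-0.0096, -0.0573, 0.12] [-0.0002, 0.0001, -0.028] mm 67
```

Run:
```python
from h import *
o=[180,0,-1.6]
plan([((.3992,.3207,.05),o),((.3992,.3207,.005),o),((.3992,.3207,-.0185),o)])
```

```text
t 32.2 p [0.3989 0.2908 0.1096] rpy [-179.8    0.3  -10.6] F [-0.4  0.2 -0.4] w 0.0876 gf 0.0
[-0.0098, -0.0585, 0.1195] [-0.0006, 0.0008, -0.0249] mm 67
[-0.0093, -0.0582, 0.2095] [-0.0006, 0.0008, -0.0249] mm 109
[-0.0091, -0.058, 0.2565] [-0.0006, 0.0008, -0.0249] mm 132
```

>>> jog_arm(
  travel=[
    [-0.011, -0.0595, 0.09],
    [-0.011, -0.0595, 0.12],
    [-0.011, -0.0595, 0.16],
    [-0.011, -0.0595, 0.2],
    [-0.011, -0.0595, 0.23],
    [-0.011, -0.0595, 0.245],
    [-0.011, -0.0595, 0.252],
    [-0.011, -0.0595, 0.256],
    [-0.011, -0.0595, 0.256],
    [-0.011, -0.0595, 0.256],
  ],
  dr=[
    [0, 0, -0.024],
    [0, 0, -0.024],
    [0, 0, -0.024],
    [0, 0, -0.024],
    [0, 0, -0.024],
    [0, 0, -0.024],
    [0, 0, -0.024],
    [0, 0, -0.024],
    [0, 0, -0.024],
    [0, 0, -0.024],
  ],
  claw=[1, 1, 1, 1, 1, 1, 1, 1, 1, 1],
)

```text
time_s: 33.45
tcp_pos: [0.3994, 0.3214, -0.0176]
eef_rot: [-179.6, 0.3, -2.3]
contact_force: [0.4, 0.1, 0.1]
gripper_width: 0.0872
gripper_force: 0.0
```

>>> jog_arm(
  travel=[
    [0, 0, 0],
    [0, 0, 0],
    [0, 0, 0],
    [0, 0, 0],
    [0, 0, 0],
    [0, 0, 0],
    [0, 0, 0],
    [0, 0, 0],
    [0, 0, 0],
    [0, 0, 0],
  ],
  dr=[
    [0, 0, 0],
    [0, 0, 0],
    [0, 0, 0],
    [0, 0, 0],
    [0, 0, 0],
    [0, 0, 0],
    [0, 0, 0],
    [0, 0, 0],
    [0, 0, 0],
    [0, 0, 0],
  ],
  claw=[0.6, 0.5, 0.5, 0.5, 0.5, 0.5, 0.5, 0.5, 0.5, 0.5],
  newtons=50,
)

```text
time_s: 34.7
tcp_pos: [0.3993, 0.321, -0.0179]
eef_rot: [-179.7, 0.3, -2.3]
contact_force: [-0.1, -2.0, 2.0]
gripper_width: 0.0595
gripper_force: 50.0
```

Run:
```python
from h import *
s=r.get_state(); p=np.array(s["tcp_pos"])
B=lambda z:(.4884,.1773,z)
o=[180,0,12.8-90]
plan([(p+[0,0,.12],s["eef_rot"]),(B(.11),o),(B(.06),o)])
```

```text
t 34.7 p [ 0.3993  0.321  -0.0179] rpy [-179.7    0.3   -2.3] F [-0.1 -2.   2. ] w 0.0595 gf 50.0
[-0.0014, -0.0015, -0.24] [0.0, 0.0, 0.0] mm 120
[0.188, 0.2786, -0.2586] [-0.0002, 0.0014, 0.2081] mm 212
[0.1886, 0.2792, -0.1587] [-0.0002, 0.0014, 0.2081] mm 186
```

>>> jog_arm(
  travel=[
    [0, 0, -0.02],
    [0, 0, -0.06],
    [0, 0, -0.12],
    [0, 0, -0.2],
    [0.05, 0.07, -0.259],
    [0.1, 0.14, -0.259],
    [0.14, 0.21, -0.259],
    [0.188, 0.279, -0.259],
    [0.188, 0.279, -0.259],
    [0.188, 0.279, -0.259],
  ],
  dr=[
    [0, 0, 0],
    [0, 0, 0],
    [0, 0, 0.025],
    [0, 0, 0.05],
    [0, 0, 0.08],
    [0, 0, 0.11],
    [0, 0, 0.14],
    [0, 0, 0.17],
    [0, 0, 0.195],
    [0, 0.001, 0.208],
  ],
  claw=[0.5, 0.5, 0.5, 0.5, 0.5, 0.5, 0.5, 0.5, 0.5, 0.5],
)

```text
time_s: 35.95
tcp_pos: [0.4888, 0.1765, 0.1105]
eef_rot: [-180.0, 0.2, -77.5]
contact_force: [0.7, -0.1, -1.4]
gripper_width: 0.0594
gripper_force: 50.0
```

Run:
```python
from h import *
BO=np.array([.4884,.1773,0]); iv=R.from_euler('z',-12.8,degrees=True)
c=cap("scene"); P=cloud(c); Q=iv.apply(P.reshape(-1,3)-BO)*1000
# rails tops & weight in balance frame
m=(abs(Q[:,0])<60)&(abs(Q[:,1])<45)&(Q[:,2]>47)&(Q[:,2]<56); A=Q[m]
for s_ in(1,-1):
    a=A[A[:,1]*s_>15]; print('rail',s_,len(a),np.percentile(a,[3,50,97],axis=0).round(1) if len(a) else '')
m=(abs(Q[:,0])<60)&(abs(Q[:,1])<30)&(Q[:,2]>100)&(Q[:,2]<150); A=Q[m]; print('low things',len(A),np.percentile(A,[2,50,98],axis=0).round(1) if len(A) else '')
plan([(tuple(BO[:2])+(.05,),[180,0,-77.2]),(tuple(BO[:2])+(.0215,),[180,0,-77.2])])
im=cv2.cvtColor(c["pixels"],cv2.COLOR_RGB2BGR)[150:280,230:390]; cv2.imwrite('pics/a9.png',cv2.resize(im,None,fx=4,fy=4,interpolation=cv2.INTER_CUBIC))
```

```text
rail 1 116 [[-33.8  24.3  47.2]
 [ -0.9  28.5  50.9]
 [ 31.3  31.4  52.7]]
rail -1 95 [[-32.2 -29.1  47.4]
 [ -1.1 -23.5  50.6]
 [ 31.  -20.7  52.5]]
low things 533 [[-45.4 -17.3 128.5]
 [ -2.2  10.3 140. ]
 [ 41.7  19.8 148.8]]
t 36.0 p [0.4886 0.1768 0.1105] rpy [-180.     0.2  -77.6] F [-0.9  0.6 -1.4] w 0.0593 gf 50.0
[-0.0007, 0.0001, 0.1211] [-0.0001, 0.0005, -0.0011] mm 61
[-0.0006, 0.0001, 0.1781] [-0.0001, 0.0005, -0.0011] mm 89
```

>>> jog_arm(
  travel=[
    [0, 0, 0.05],
    [0, 0, 0.09],
    [0, 0, 0.12],
    [0, 0, 0.14],
    [0, 0, 0.155],
    [0, 0, 0.165],
    [0, 0, 0.17],
    [0, 0, 0.174],
    [0, 0, 0.174],
    [0, 0, 0.174],
  ],
  dr=[
    [0, 0, 0],
    [0, 0, 0],
    [0, 0, 0],
    [0, 0, 0],
    [0, 0, 0],
    [0, 0, 0],
    [0, 0, 0],
    [0, 0, 0],
    [0, 0, 0],
    [0, 0, 0],
  ],
  claw=[0.5, 0.5, 0.5, 0.5, 0.5, 0.5, 0.5, 0.5, 0.5, 0.5],
)

```text
time_s: 37.25
tcp_pos: [0.4885, 0.1775, 0.0234]
eef_rot: [-180.0, 0.2, -77.2]
contact_force: [0.5, -0.4, -1.6]
gripper_width: 0.0594
gripper_force: 50.0
```

Run:
```python
from h import *
plan([])
c=cap("scene"); im=cv2.cvtColor(c["pixels"],cv2.COLOR_RGB2BGR)[150:280,230:390]; cv2.imwrite('pics/a10.png',cv2.resize(im,None,fx=4,fy=4,interpolation=cv2.INTER_CUBIC))
```

```text
t 37.25 p [0.4885 0.1775 0.0234] rpy [-180.     0.2  -77.2] F [ 0.5 -0.4 -1.6] w 0.0594 gf 50.0
```

>>> jog_arm(
  travel=[
    [0, 0, 0.001],
    [0, 0, 0.002],
    [0, 0, 0.003],
    [0, 0, 0.004],
    [0, 0, 0.005],
    [0, 0, 0.006],
    [0, 0, 0.0065],
    [0, 0, 0.0065],
    [0, 0, 0.0065],
    [0, 0, 0.0065],
  ],
  dr=[
    [0, 0, 0],
    [0, 0, 0],
    [0, 0, 0],
    [0, 0, 0],
    [0, 0, 0],
    [0, 0, 0],
    [0, 0, 0],
    [0, 0, 0],
    [0, 0, 0],
    [0, 0, 0],
  ],
  claw=[0.5, 0.5, 0.5, 0.5, 0.5, 0.5, 0.5, 0.5, 0.5, 0.5],
)

```text
time_s: 38.55
tcp_pos: [0.4884, 0.1774, 0.0202]
eef_rot: [180.0, 0.2, -77.1]
contact_force: [-2.9, -1.6, 6.1]
gripper_width: 0.0594
gripper_force: 50.0
```

The weight is seated on the pan with 6 N of contact. I release it and rise.

>>> jog_arm(
  travel=[
    [0, 0, 0],
    [0, 0, 0],
    [0, 0, 0],
    [0, 0, 0],
    [0, 0, -0.01],
    [0, 0, -0.03],
    [0, 0, -0.08],
    [0, 0, -0.15],
    [0, 0, -0.25],
    [0, 0, -0.35],
  ],
  dr=[
    [0, 0, 0],
    [0, 0, 0],
    [0, 0, 0],
    [0, 0, 0],
    [0, 0, 0],
    [0, 0, 0],
    [0, 0, 0],
    [0, 0, 0],
    [0, 0, 0],
    [0, 0, 0],
  ],
  claw=[0.85, 0.85, 0.85, 0.85, 0.85, 0.85, 0.85, 0.85, 0.85, 0.85],
  newtons=10,
)

```text
time_s: 39.8
tcp_pos: [0.4883, 0.1768, 0.1973]
eef_rot: [-180.0, 0.2, -77.1]
contact_force: [-0.4, 1.2, -0.8]
gripper_width: 0.0743
gripper_force: 0.0
```

Run:
```python
from h import *
plan([]); BO=np.array([.4884,.1773,0]); iv=R.from_euler('z',-12.8,degrees=True)
c=cap("scene"); P=cloud(c); Q=iv.apply(P.reshape(-1,3)-BO)*1000
m=(abs(Q[:,0])<60)&(abs(Q[:,1])<17)&(Q[:,2]>45)&(Q[:,2]<56); print(m.sum(),np.percentile(Q[m],[2,50,98],axis=0).round(1))
for a in(-25,-10,5,18):
    w=m&(Q[:,0]>a)&(Q[:,0]<a+8); print(a,np.median(Q[w,2]).round(1))
im=cv2.cvtColor(c["pixels"],cv2.COLOR_RGB2BGR)[100:330,170:410]; cv2.imwrite('pics/a11.png',cv2.resize(im,None,fx=2.5,fy=2.5,interpolation=cv2.INTER_CUBIC))
```

```text
t 39.8 p [0.4883 0.1768 0.1973] rpy [-180.     0.2  -77.1] F [-0.4  1.2 -0.8] w 0.0743 gf 0.0
216 [[-30.2 -16.6  48.2]
 [ -2.9  -0.5  50.1]
 [ 28.1  16.5  51.6]]
-25 50.1
-10 50.3
5 49.9
18 50.1
```

View pics/a11.png

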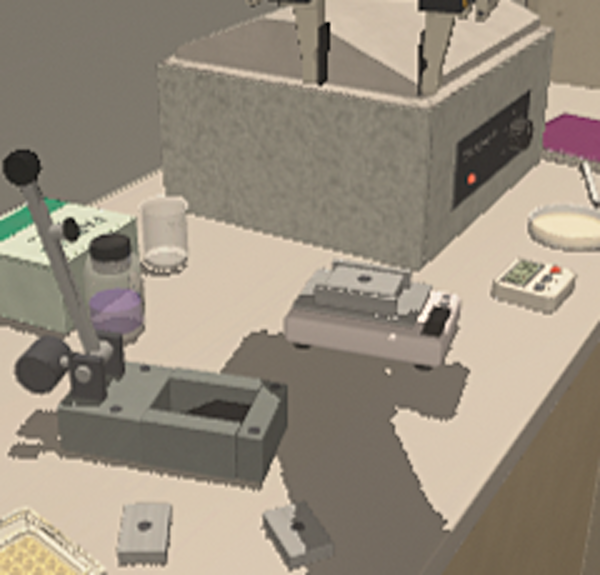

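The weight lies flat and centred between the rails at (365,280). The hold-down arm is open, with its disc at (22,167), and the bystanders have not moved. I hand it in.

```bash
python3 -c "
from plant import r
print(r.close_job())"
```

```text
the job is handed in; nothing more can be done
None
```

The job is handed in: the weight lies flat and centred lengthwise between the rails on the balance, the hold-down arm rests open, and the last picture shows the bystanders where they were.

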